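Load and clamp a sample die in a screw press

ROBOT

A 6-joint arm with a two-finger parallel gripper is mounted at the origin on the work surface. World frame = base frame: x ahead of the robot, y to its left, z up, the work surface at z = 0. Lengths are in m, angles in rad, forces in N, time in s.
With the tool pointing down it reaches from about 0.275 to 0.825 m from the base axis. Payload 5.2 kg.
Tool frame: the origin (TCP) lies at the very end of the fingers, on their centre line; the grasp point (between the pads) lies 19 mm behind it; z points along the fingers, y is the direction in which the jaws open and shut (so a half turn about z gives the same grasp; the last joint's range is limited). The gripper opens to 93 mm and grips with 3 to 60 N. Pads are 15 mm wide; open, the fingers measure 128 mm over their backs; the gripper's body (75 mm by 188 mm) begins 65 mm behind the grasp point.
Start: joints at [-1.402, 0.259, 1.535, -0, 1.348, -0.203], TCP at [0.2, -0.512, 0.219] pointing down, gripper open.
Joint ranges: [-3.14, 3.14], [-0.91, 2.08], [0.19, 2.58], [-1.22, 4.36], [0.22, 2.71], [-3.12, 3.12]. Speed limits (rad/s): [2.57, 2.57, 3.14, 3.14, 3.14, 3.14].

INTERFACE

Orientations are given as a unit quaternion [w, x, y, z].
In Python, from bench import manip, camera, get_calibration gives the robot as it stands.
- The arm moves only by the tool carry_out, never from a script. Its argument "motion" is a list of rows, each an object of numbers: "dx", "dy", "dz": the shift along the tool's x, y, z in mm; "twist": the turn about the tool's z in degrees. A call has 1 to 20 rows; each row is the pose to reach, as a shift and turn from the pose commanded when the call began, along the tool's axes at that moment; what a row does not reach only later rows make up. A row lasts 1/12 s, in which the tool goes at most 41.7 mm and 7.16 degrees, less where a joint would pass 70% of its speed; a pose out of reach is approached as far as the arm can. A call with a gripper value outside its range is refused whole. "jaw" is the gripper's target within -1 to 1 (fully open at 1, half-way at 0, shut at -1), set as the call begins (left out, the last holds). The fingers move at their own pace and stop on an object; the grip force is fixed at half the most. Time passes only in rows, so rows that repeat a pose let the fingers close. It gives the time, the measured TCP pose, the force and the opening at its end, in the units of the state.
- manip.get_obs(): the state, without advancing time (a new reading comes with each control period).
- camera(name): name is "side" or "top" or "wrist"; returns the picture (400x640x3 uint8, red, green, blue); there is no depth.
- get_calibration(name): a dict with "K" (3x3 intrinsics, pixels), "extrinsics" (4x4, takes a point from world to camera coordinates); the wrist camera has in their place "mount" (4x4, takes a point from camera to tool coordinates, whose origin is the TCP and whose axes are the flange's). Camera axes: x right, y down, z forward; pixel columns grow to the right and rows downward; lengths in m; the calibration is good to about 2 mm. A picture is of the moment at which its call begins: read the wrist's pose just before it. get_calibration takes no time and is no camera call.
- manip.job_done(): hands the job in, once; it reports no verdict.
The state is a dict: "time": time; "qpos": joint angles; "qvel": joint speeds; "joint_efforts": joint torques, N m; "tool_pos": TCP position; "eef_rot": TCP orientation; "wrist_force": force on the tool from outside, world axes, zero at the start; "wrist_torque": the same for the moment, N m; "width": finger opening in m.
Only numpy, scipy, OpenCV 4.12 (cv2) and the standard library are available. Lean on these libraries where they do the work, as an engineer would, in place of code of your own. Each camera call takes 0.05 s, during which the arm holds its last target. There are 200 camera calls.

TASK

Push the aluminium sample die along the bed of the screw press until it is fully home against the blue stop under the press head. Then wind the crank clockwise (seen from above) until the foot touches the die, and give it about a quarter of a turn more so that the spring is loaded but not squeezed right home. Let go of everything, and leave the jar, the micrometer and the glove carton where they are.

Things in the scene. Friction and masses are not known exactly. Their poses are not given: they have to be found in the camera images.
- press: Steel bench press fixed to the table. Origin on the table under the vertical screw axis; x points from its open front to its back, z up; it stands at yaw 0.65 to 1.15, the front towards the robot and its right. Base x -125 to +60, 128 mm wide. Flat bed 40 mm up, with two rails along x, 8 mm high, 64 mm apart inside. A blue stop, 26 mm high, 74 mm wide, closes the bed: its face is at x = +32.
- die: Loose split aluminium die with an orange seam, 64 mm (x) x 60 mm (y) x 34 mm high, about 0.3 to 0.55 kg. Origin at the centre of its underside. It starts lying on the open front part of the bed, between the rails, 50 to 80 mm short of home. 2 mm of play to each rail.
- press_home (a point): Point on the bed where the die's origin is when the die is home: on the screw axis, 40 mm above the table.
- bridge (a point): Middle of the front lower edge of the press's bridge, a block x -45 to +45, 130 mm wide, 134 to 158 mm above the table, on two 16 mm posts at x 0, y +-52. A crossbar with a 46 mm square foot hangs under it. It overhangs the die's home, so an upright gripper cannot push the die right in: lean the tool about 40 degrees, fingertips forward.
- crank_axis (a point): Point on the vertical screw axis at the height of the middle of the crank's grip, 206 mm above the table.
- knob (a point): Middle of the crank's upright wooden grip: a cylinder 20 mm in diameter, from 186 to 228 mm above the table, that spins freely on its pin 50 mm from the screw axis. The flat crank arm under it has its top 185 mm above the table; only the grip stands higher.
- crank (a joint): Crank angle, rad; grows clockwise seen from above and lowers the foot 20 mm a turn. 0: grip at the back (+x of the press). Starts -1.2 to 1.2, range -1.4 to 11. Dry friction about 6 N at the grip, so it stays where left. The foot's stem is set anew each time: it meets a die that is home anywhere from 5.2 to 7.6 rad, found by feel or by the red stem.
- spring (a joint): How far the sprung foot is pushed up into its brass sleeve, m: 0 relaxed (9 mm of red stem showing), 0.009 fully squeezed (no red). Preload about 50 N, then 6 N per mm: at first touch the force needed at the grip rises by about 3 N, and by another 2 N over the next quarter turn, which is 5 mm.
- jar: Bystander: amber glass jar, 42 mm in diameter, 58 mm high, standing about 130 mm from the screw axis on the +y side of the press. Origin at the centre of its underside.
- micrometer: Bystander: grey digital micrometer lying about 150 mm from the screw axis on the -y side of the press, about 140 x 50 x 17 mm. Origin under its frame.
- carton: Bystander: blue and yellow glove carton, 125 x 225 x 75 mm, far to the right of the robot (-y). Origin at the centre of its underside.
Not all that is in view belongs to the job. What is shaped like the press but orange or purple is not meant. Leave any brown look-alike of the die alone.

How it is judged:
On the way, in this order (a step that is already met when the one before it is completed fails the run):
1. the die is home against the stop (within 2.5 mm) with the spring still relaxed (x of die in the frame of press_home above -0.0025 m and value of joint spring below 0.001 m), for 0.2 s.
2. the foot is wound down on the die and the spring is loaded (value of joint spring above 0.0025 m), for 0.2 s.
At the end, for the whole second after the job is handed in: The die lies flat on the bed within 3 mm of the stop, the spring is loaded by 2.5 to 7.5 mm (5 mm is a quarter turn), crank and die are at rest and the robot touches nothing (x of die in the frame of press_home above -0.003 m and z of die in the frame of press_home below 0.004 m and value of joint spring between 0.0025 and 0.0075 m and linear speed of die below 0.01 m/s and velocity of joint crank between -0.05 and 0.05 rad/s).
It fails at once if the spring is squeezed right home (8.4 mm or more) (value of joint spring above 0.0084 m).
It fails at once if the jar is moved by more than 15 mm (distance of jar from where it was at the start of the episode above 0.015 m).
It fails at once if the micrometer is moved by more than 15 mm (distance of micrometer from where it was at the start of the episode above 0.015 m).
It fails at once if the glove carton is moved by more than 15 mm (distance of carton from where it was at the start of the episode above 0.015 m).
It also fails if it takes over 72 s, if anything falls off the work surface, if the arm or the gripper's body presses on something with over 40 N, if the wrist force passes 120 N, or if a joint passes its speed limit or range.

## Working session

There is one attempt and no reset: what is moved stays moved. The work goes in short steps, Python scripts to look and compute and a tool call to move; the robot and the scene stay as the last step left them, time stands still between calls to the robot, and variables do not carry over. Pictures are saved under pics/ and viewed, about 8 in all and at most 12, crops included, and the job is handed in when it is done.

Besides the shell and the picture viewer there is one more tool, called after "Call:" as name(argument=value, ...) on one line, values as JSON. carry_out: Moves the arm, as the interface text tells. Its arguments: {"type":"object","properties":{"motion":{"type":"array"},"jaw":{"type":"number"}},"required":["motion"]}

```bash
ls; mkdir -p pics
python3 - <<'E'
from bench import manip,camera,get_calibration
import cv2,numpy as np
o=manip.get_obs();print({k:np.round(v,3).tolist() for k,v in o.items()})
for n in("side","top","wrist"):
    c=get_calibration(n);print(n,{k:np.round(v,4).tolist() if not isinstance(v,str) else v for k,v in c.items()})
    cv2.imwrite(f"pics/{n}0.png",camera(n)[:,:,::-1])
a=cv2.imread("pics/side0.png");b=cv2.imread("pics/top0.png")
E
```

```text
pics
{'time': 0.0, 'qpos': [-1.402, 0.259, 1.536, 0.0, 1.348, -0.203], 'qvel': [0.0, -0.002, -0.002, -0.0, -0.001, 0.001], 'joint_efforts': [0.0, -43.73, -28.4, 0.072, 0.041, -0.0], 'tool_pos': [0.2, -0.512, 0.218], 'eef_rot': [-0.001, 0.983, 0.185, 0.0], 'wrist_force': [0.4, -0.08, 0.187], 'wrist_torque': [0.016, 0.024, 0.025], 'width': 0.093}
side {'K': [[401.4294, 0.0, 315.9805], [0.0, 401.4294, 204.2023], [0.0, 0.0, 1.0]], 'extrinsics': [[-0.9771, -0.2124, -0.0113, 0.4944], [-0.1282, 0.6303, -0.7657, 0.2739], [0.1698, -0.7467, -0.6431, 1.0724], [0.0, 0.0, 0.0, 1.0]]}
top {'K': [[420.552, 0.0, 318.1833], [0.0, 420.552, 202.7485], [0.0, 0.0, 1.0]], 'extrinsics': [[0.0055, -1.0, 0.0042, -0.1312], [-0.9985, -0.0057, -0.0548, 0.555], [0.0548, -0.0039, -0.9985, 1.177], [0.0, 0.0, 0.0, 1.0]]}
wrist {'K': [[310.4759, 0.0, 322.6009], [0.0, 310.4759, 203.6032], [0.0, 0.0, 1.0]], 'mount': [[-0.0005, -0.9672, -0.2542, 0.0709], [1.0, -0.0002, -0.0009, -0.0001], [0.0008, -0.2542, 0.9672, -0.166], [0.0, 0.0, 0.0, 1.0]]}
```

View pics/top0.png

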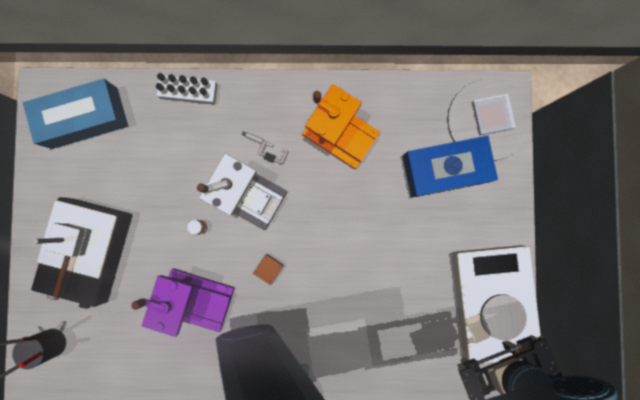

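View pics/side0.png

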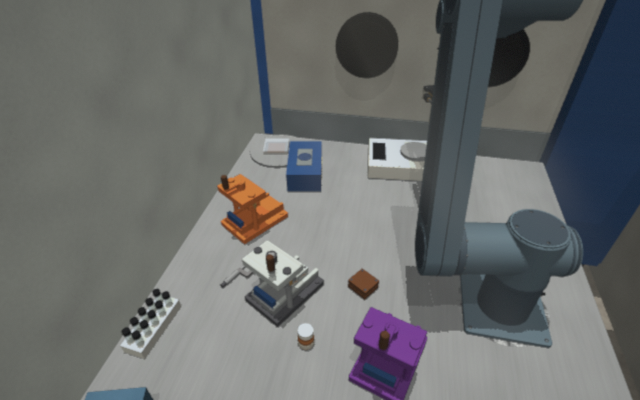

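Candidates for the press are steel/white at top (240,190), orange at (340,125) and purple at (190,300). The steel one fits, and its front points right and towards the robot. Candidates for the die are the aluminium block on its bed at (260,202) and the brown block at (268,268), which is the decoy. I'll confirm in one enlarged crop.

Run:
```python
import cv2,numpy as np
a=cv2.imread("pics/top0.png")[115:245,170:300];b=cv2.imread("pics/side0.png")[235:355,215:335]
cv2.imwrite("pics/crop0.png",np.hstack([cv2.resize(a,(400,400),interpolation=2),cv2.resize(b,(400,400),interpolation=2)]))
```

```text
(no output)
```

View pics/crop0.png

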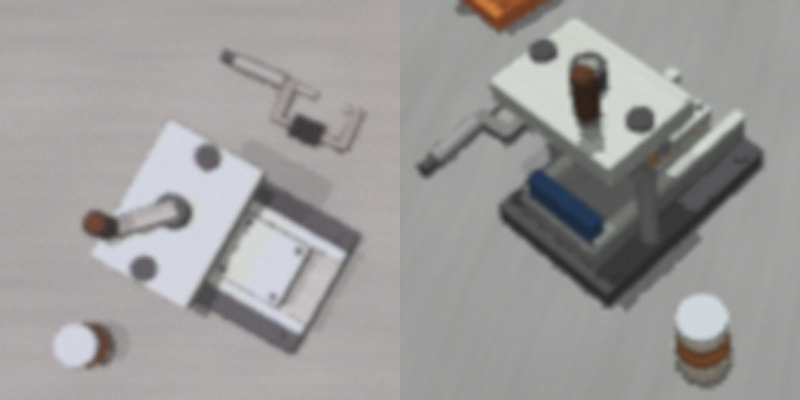

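The steel press with the blue stop is confirmed. The die is on its bed, the grip is back-left and the micrometer and jar stand on either side. Next I'll measure it from the bridge-top corners and the post caps.

```bash
cat > h.py <<'E'
from bench import manip,camera,get_calibration
import cv2,numpy as np
from scipy.spatial.transform import Rotation as Ro
def cam(n,o=None):
    c=get_calibration(n);K=c["K"]
    if n!="wrist":
        E=np.array(c["extrinsics"]);return K,E
    o=o or manip.get_obs();T=np.eye(4);T[:3,:3]=R(o);T[:3,3]=o["tool_pos"]
    return K,np.linalg.inv(T@np.array(c["mount"]))
def R(o): return Ro.from_quat(o["eef_rot"],scalar_first=True).as_matrix()
def ray(C,uv,z):
    K,E=C;d=np.linalg.inv(K)@np.c_[uv,np.ones(len(uv))].T
    d=E[:3,:3].T@d;c=-E[:3,:3].T@E[:3,3]
    return (c[:,None]+d*(z-c[2])/d[2]).T
def proj(C,P):
    K,E=C;p=(E[:3,:3]@np.atleast_2d(P).T+E[:3,3:]);q=np.array(K)@p;return (q[:2]/q[2]).T
def delta(p):  # world point -> tool-frame shift mm
    o=manip.get_obs();return np.round(R(o).T@(np.array(p)-o["tool_pos"])*1000,1)
E
python3 - <<'E'
from h import *
k=130/400
top=np.array([[172,120],[264,175],[187,306],[93,255],[207,157],[144,267],[175,211]])*k+[170,115]
C=cam("top");b=ray(C,top,.158);print(np.round(b,4))
for i in range(4):print(np.linalg.norm(b[i]-b[(i+1)%4]).round(4))
d=b[0]-b[3];e=b[1]-b[2];print("yaw",[np.arctan2(v[1],v[0]) for v in (b[0]-b[1],b[3]-b[2])],np.arctan2(*( (d+e)[[0,1]]*[-1,1])[::-1])if 0 else "", "caps",np.linalg.norm(b[4]-b[5]),"yperp",np.arctan2(-(b[5]-b[4])[0],(b[5]-b[4])[1]))
print("centre",b[:4].mean(0),b[4:6].mean(0))
k1=ray(C,np.array([[95,224]])*k+[170,115],.228);print("knob",k1)
die=np.array([[251,222],[311,244],[283,307],[226,285]])*k+[170,115]
D=ray(C,die,.074);print("die",D.mean(0),[np.linalg.norm(D[i]-D[(i+1)%4]).round(3) for i in range(4)])
j=ray(C,np.array([[77,345]])*k+[170,115],.058);print("jar",j)
E
```

```text
[[0.6691 0.1047 0.158 ]
 [0.6244 0.0291 0.158 ]
 [0.5174 0.09   0.158 ]
 [0.5584 0.1668 0.158 ]
 [0.6389 0.0757 0.158 ]
 [0.5489 0.1253 0.158 ]
 [0.5946 0.101  0.158 ]]
0.0878
0.1231
0.0871
0.1269
yaw [np.float64(1.037270303847013), np.float64(1.0814584735820378)]  caps 0.10278017486015509 yperp 1.0673328844188685
centre [0.59232413 0.09766175 0.158     ] [0.59386696 0.10052417 0.158     ]
knob [[0.5773638  0.14640442 0.228     ]]
die [0.55639633 0.03699776 0.074     ] [np.float64(0.056), np.float64(0.06), np.float64(0.054), np.float64(0.059)]
jar [[0.48498215 0.20697533 0.058     ]]
```

Run:
```python
from h import *
print(delta([.5,0,.4]),delta([.32,.57,.4]))
```

```text
[ 465.8 -368.2 -181.4] [ 505.1 -964.7 -180.5]
```

Call:
carry_out(motion=[{"dz": -60},{"dz": -180},{"dx": 466,"dy": -368,"dz": -180,"twist": -39},{"dx": 466,"dy": -368,"dz": -180,"twist": -39},{"dx": 466,"dy": -368,"dz": -180,"twist": -39},{"dx": 466,"dy": -368,"dz": -180,"twist": -39},{"dx": 466,"dy": -368,"dz": -180,"twist": -39},{"dx": 466,"dy": -368,"dz": -180,"twist": -39},{"dx": 466,"dy": -368,"dz": -180,"twist": -39},{"dx": 466,"dy": -368,"dz": -180,"twist": -39},{"dx": 466,"dy": -368,"dz": -180,"twist": -39},{"dx": 466,"dy": -368,"dz": -180,"twist": -39},{"dx": 466,"dy": -368,"dz": -180,"twist": -39},{"dx": 466,"dy": -368,"dz": -180,"twist": -39},{"dx": 466,"dy": -368,"dz": -180,"twist": -39},{"dx": 466,"dy": -368,"dz": -180,"twist": -39},{"dx": 466,"dy": -368,"dz": -180,"twist": -39},{"dx": 466,"dy": -368,"dz": -180,"twist": -39}], jaw=-1)

```text
invalid input
```

Call:
carry_out(motion=[{"dx": 0,"dy": 0,"dz": -40,"twist": 0}], jaw=-1)

```text
time: 0.23
tool_pos: [0.1989, -0.5076, 0.2508]
eef_rot: [-0.008, 0.983, 0.185, 0.0]
wrist_force: [-0.6, -0.3, -0.4]
width: 0.0898
```

Call:
carry_out(motion=[{"dx": 0,"dy": 0,"dz": -140,"twist": 0},{"dx": 466,"dy": -368,"dz": -140,"twist": -39},{"dx": 466,"dy": -368,"dz": -140,"twist": -39},{"dx": 466,"dy": -368,"dz": -140,"twist": -39},{"dx": 466,"dy": -368,"dz": -140,"twist": -39},{"dx": 466,"dy": -368,"dz": -140,"twist": -39},{"dx": 466,"dy": -368,"dz": -140,"twist": -39},{"dx": 466,"dy": -368,"dz": -140,"twist": -39},{"dx": 466,"dy": -368,"dz": -140,"twist": -39},{"dx": 466,"dy": -368,"dz": -140,"twist": -39},{"dx": 466,"dy": -368,"dz": -140,"twist": -39},{"dx": 466,"dy": -368,"dz": -140,"twist": -39},{"dx": 466,"dy": -368,"dz": -140,"twist": -39},{"dx": 466,"dy": -368,"dz": -140,"twist": -39},{"dx": 466,"dy": -368,"dz": -140,"twist": -39},{"dx": 466,"dy": -368,"dz": -140,"twist": -39},{"dx": 466,"dy": -368,"dz": -140,"twist": -39}])

```text
time: 1.65
tool_pos: [0.5017, 0.0033, 0.3987]
eef_rot: [-0.0, 0.863, 0.505, 0.001]
wrist_force: [-0.3, 0.2, -0.3]
width: 0.0005
```

Call:
carry_out(motion=[{"dx": 410,"dy": -436,"dz": 0,"twist": 0},{"dx": 410,"dy": -436,"dz": 0,"twist": 0},{"dx": 410,"dy": -436,"dz": 0,"twist": 0},{"dx": 410,"dy": -436,"dz": 0,"twist": 0},{"dx": 410,"dy": -436,"dz": 0,"twist": 0},{"dx": 410,"dy": -436,"dz": 0,"twist": 0},{"dx": 410,"dy": -436,"dz": 0,"twist": 0},{"dx": 410,"dy": -436,"dz": 0,"twist": 0},{"dx": 410,"dy": -436,"dz": 0,"twist": 0},{"dx": 410,"dy": -436,"dz": 0,"twist": 0},{"dx": 410,"dy": -436,"dz": 0,"twist": 0},{"dx": 410,"dy": -436,"dz": 0,"twist": 0},{"dx": 410,"dy": -436,"dz": 0,"twist": 0},{"dx": 410,"dy": -436,"dz": 0,"twist": 0},{"dx": 410,"dy": -436,"dz": 0,"twist": 0},{"dx": 600,"dy": -436,"dz": 0,"twist": 0},{"dx": 650,"dy": -436,"dz": 0,"twist": 0},{"dx": 700,"dy": -436,"dz": 0,"twist": 0},{"dx": 800,"dy": -436,"dz": 0,"twist": 0},{"dx": 800,"dy": -436,"dz": 0,"twist": 0}])

```text
time: 3.32
tool_pos: [0.4025, 0.7054, 0.362]
eef_rot: [-0.002, 0.865, 0.502, -0.0]
wrist_force: [-0.8, -0.9, -3.9]
width: 0.0004
```

```bash
python3 -c "
from h import *
o=manip.get_obs();print(o['qpos'],np.round(R(o),3),np.hypot(*o['tool_pos'][:2]))"
```

```text
[0.91393109 0.85655048 0.19996636 0.00372799 2.08443369 1.43522379] [[ 0.496  0.868 -0.002]
 [ 0.868 -0.496  0.002]
 [ 0.001 -0.003 -1.   ]] 0.8122000402728426
```

Call:
carry_out(motion=[{"dx": 0,"dy": 0,"dz": -600,"twist": 0},{"dx": 0,"dy": 0,"dz": -600,"twist": 0},{"dx": 0,"dy": 0,"dz": -600,"twist": 0},{"dx": 0,"dy": 0,"dz": -600,"twist": 0},{"dx": 0,"dy": 0,"dz": -600,"twist": 0},{"dx": 0,"dy": 0,"dz": -600,"twist": 0},{"dx": 0,"dy": 0,"dz": -600,"twist": 0},{"dx": 0,"dy": 0,"dz": -600,"twist": 0},{"dx": 0,"dy": 0,"dz": -800,"twist": 0},{"dx": 0,"dy": 0,"dz": -800,"twist": 0},{"dx": 0,"dy": 0,"dz": -800,"twist": 0},{"dx": 0,"dy": 0,"dz": -800,"twist": 0},{"dx": 0,"dy": 0,"dz": -800,"twist": 0},{"dx": 0,"dy": 0,"dz": -800,"twist": 0},{"dx": 0,"dy": 0,"dz": -800,"twist": 0},{"dx": 0,"dy": 0,"dz": -800,"twist": 0}])

```text
time: 4.65
tool_pos: [0.2864, 0.5036, 0.6322]
eef_rot: [-0.013, 0.864, 0.502, 0.022]
wrist_force: [0.1, -0.5, 0.3]
width: 0.0
```

```bash
python3 -c "
from h import *
o=manip.get_obs();print(o['qpos'],np.round(R(o),3),np.hypot(*o['tool_pos'][:2]))"
```

```text
[0.85489467 0.46954713 0.18809078 0.01536304 2.43437661 1.38505943] [[ 0.495  0.869  0.025]
 [ 0.868 -0.495  0.044]
 [ 0.05  -0.    -0.999]] 0.5793599864611536
```

Call:
carry_out(motion=[{"dx": 0,"dy": 0,"dz": -300,"twist": 0},{"dx": 0,"dy": 0,"dz": -300,"twist": 0},{"dx": 0,"dy": 0,"dz": -300,"twist": 0},{"dx": 0,"dy": 0,"dz": -300,"twist": 0},{"dx": 0,"dy": 0,"dz": -300,"twist": 0},{"dx": 0,"dy": 0,"dz": -300,"twist": 0},{"dx": 0,"dy": 0,"dz": -300,"twist": 0},{"dx": 0,"dy": 0,"dz": -300,"twist": 0}])

```text
time: 5.32
tool_pos: [0.2376, 0.4176, 0.6995]
eef_rot: [-0.018, 0.864, 0.502, 0.031]
wrist_force: [0.9, -0.4, 0.7]
width: 0.0003
```

```bash
python3 -c "
from h import *
o=manip.get_obs();print(o['qpos'],np.round(R(o),3),np.hypot(*o['tool_pos'][:2]))"
```

```text
[0.80714809 0.33473574 0.18818057 0.03135848 2.54875467 1.35221737] [[ 0.494  0.869  0.035]
 [ 0.866 -0.496  0.062]
 [ 0.072 -0.    -0.997]] 0.48047721445759245
```

Call:
carry_out(motion=[{"dx": 0,"dy": 0,"dz": -300,"twist": 0},{"dx": 0,"dy": 0,"dz": -300,"twist": 0},{"dx": 0,"dy": 0,"dz": -300,"twist": 0},{"dx": 0,"dy": 0,"dz": -300,"twist": 0},{"dx": 0,"dy": 0,"dz": -300,"twist": 0},{"dx": 0,"dy": 0,"dz": -300,"twist": 0},{"dx": 0,"dy": 0,"dz": -300,"twist": 0},{"dx": 0,"dy": 0,"dz": -300,"twist": 0},{"dx": 0,"dy": 0,"dz": -300,"twist": 0},{"dx": 0,"dy": 0,"dz": -300,"twist": 0},{"dx": 0,"dy": 0,"dz": -300,"twist": 0},{"dx": 0,"dy": 0,"dz": -300,"twist": 0}])

```text
time: 6.32
tool_pos: [0.1875, 0.3295, 0.7496]
eef_rot: [-0.023, 0.864, 0.502, 0.039]
wrist_force: [-0.0, 0.9, -0.2]
width: 0.0006
```

```bash
python3 -c "
from h import *
o=manip.get_obs();print(o['qpos'],np.round(R(o),3),np.hypot(*o['tool_pos'][:2]))"
```

```text
[0.72768855 0.20575123 0.188206   0.06237651 2.66228335 1.30260618] [[ 0.493  0.869  0.044]
 [ 0.865 -0.495  0.078]
 [ 0.089 -0.    -0.996]] 0.3791600262822756
```

Call:
carry_out(motion=[{"dx": 0,"dy": 0,"dz": -400,"twist": 0},{"dx": 0,"dy": 0,"dz": -400,"twist": 0},{"dx": 0,"dy": 0,"dz": -400,"twist": 0},{"dx": 0,"dy": 0,"dz": -400,"twist": 0},{"dx": 0,"dy": 0,"dz": -400,"twist": 0},{"dx": 0,"dy": 0,"dz": -400,"twist": 0},{"dx": 0,"dy": 0,"dz": -400,"twist": 0},{"dx": 0,"dy": 0,"dz": -400,"twist": 0},{"dx": 0,"dy": 0,"dz": -400,"twist": 0},{"dx": 0,"dy": 0,"dz": -400,"twist": 0},{"dx": 0,"dy": 0,"dz": -400,"twist": 0},{"dx": 0,"dy": 0,"dz": -400,"twist": 0}])

```text
time: 7.32
tool_pos: [0.1584, 0.2854, 0.7728]
eef_rot: [-0.027, 0.863, 0.501, 0.053]
wrist_force: [-0.8, -0.3, 0.4]
width: 0.0002
```

```bash
python3 -c "
from h import *
o=manip.get_obs();print(o['qpos'],np.round(R(o),3),np.hypot(*o['tool_pos'][:2]))"
```

```text
[0.67346142 0.130851   0.1881047  0.08790432 2.70799095 1.27386777] [[ 0.492  0.868  0.065]
 [ 0.863 -0.496  0.099]
 [ 0.118  0.007 -0.993]] 0.3264479486426774
```

Call:
carry_out(motion=[{"dx": 40,"dy": 0,"dz": -400,"twist": 0},{"dx": 40,"dy": 0,"dz": -400,"twist": 0},{"dx": 40,"dy": 0,"dz": -400,"twist": 0}])

```text
time: 7.57
tool_pos: [0.1486, 0.273, 0.7823]
eef_rot: [-0.031, 0.862, 0.5, 0.069]
wrist_force: [-0.5, 0.7, -0.5]
width: 0.0002
```

Call:
carry_out(motion=[{"dx": 60,"dy": 0,"dz": -400,"twist": 0},{"dx": 60,"dy": 0,"dz": -400,"twist": 0},{"dx": 60,"dy": 0,"dz": -400,"twist": 0}])

```text
time: 7.82
tool_pos: [0.1408, 0.2635, 0.7894]
eef_rot: [-0.034, 0.862, 0.5, 0.081]
wrist_force: [-0.6, -0.5, 0.1]
width: 0.0004
```

Call:
carry_out(motion=[{"dx": 80,"dy": 0,"dz": -400,"twist": 0},{"dx": 80,"dy": 0,"dz": -400,"twist": 0},{"dx": 80,"dy": 0,"dz": -400,"twist": 0}])

```text
time: 8.07
tool_pos: [0.1338, 0.2556, 0.7954]
eef_rot: [-0.038, 0.861, 0.499, 0.092]
wrist_force: [-0.0, 0.3, -0.5]
width: 0.0002
```

```bash
python3 -c "
from h import *
o=manip.get_obs();print(o['qpos'],np.round(R(o),3),np.hypot(*o['tool_pos'][:2]))"
```

```text
[0.61184376 0.05172155 0.18711608 0.14046512 2.70831431 1.26512896] [[ 0.485  0.866  0.121]
 [ 0.852 -0.499  0.157]
 [ 0.196  0.027 -0.98 ]] 0.2884477854426239
```

Call:
carry_out(motion=[{"dx": 150,"dy": -150,"dz": -400,"twist": 0},{"dx": 150,"dy": -150,"dz": -400,"twist": 0},{"dx": 150,"dy": -150,"dz": -400,"twist": 0}])

```text
time: 8.32
tool_pos: [0.0984, 0.2614, 0.7985]
eef_rot: [-0.042, 0.86, 0.499, 0.096]
wrist_force: [-0.8, 0.1, 0.3]
width: 0.0007
```

Call:
carry_out(motion=[{"dx": 150,"dy": -150,"dz": -400,"twist": 0},{"dx": 150,"dy": -150,"dz": -400,"twist": 0},{"dx": 150,"dy": -150,"dz": -400,"twist": 0}])

```text
time: 8.57
tool_pos: [0.0667, 0.2626, 0.8012]
eef_rot: [-0.047, 0.86, 0.499, 0.099]
wrist_force: [1.0, -0.2, -0.2]
width: 0.0004
```

Call:
carry_out(motion=[{"dx": 170,"dy": -150,"dz": -400,"twist": 0},{"dx": 170,"dy": -150,"dz": -400,"twist": 0},{"dx": 170,"dy": -150,"dz": -400,"twist": 0}])

```text
time: 8.82
tool_pos: [0.0419, 0.2618, 0.8029]
eef_rot: [-0.052, 0.859, 0.499, 0.1]
wrist_force: [0.6, 0.4, -0.3]
width: 0.0003
```

```bash
python3 -c "
from h import *
o=manip.get_obs();print(o['qpos'],np.round(R(o),3),np.hypot(*o['tool_pos'][:2]))"
```

```text
[0.96796585 0.01980672 0.18754633 0.02051248 2.70805091 1.50502402] [[ 0.481  0.868  0.12 ]
 [ 0.848 -0.496  0.19 ]
 [ 0.224  0.011 -0.975]] 0.2651550231868068
```

Call:
carry_out(motion=[{"dx": 100,"dy": 0,"dz": -400,"twist": 0},{"dx": 100,"dy": 0,"dz": -400,"twist": 0},{"dx": 100,"dy": 0,"dz": -400,"twist": 0}])

```text
time: 9.07
tool_pos: [0.0426, 0.2522, 0.8081]
eef_rot: [-0.058, 0.858, 0.499, 0.11]
wrist_force: [0.1, -0.1, -0.5]
width: 0.0005
```

Call:
carry_out(motion=[{"dx": 110,"dy": 0,"dz": -400,"twist": 0},{"dx": 110,"dy": 0,"dz": -400,"twist": 0},{"dx": 110,"dy": 0,"dz": -400,"twist": 0}])

```text
time: 9.32
tool_pos: [0.0437, 0.2443, 0.8124]
eef_rot: [-0.063, 0.857, 0.497, 0.118]
wrist_force: [0.4, -0.4, -0.0]
width: 0.0008
```

Call:
carry_out(motion=[{"dx": 0,"dy": 0,"dz": -400,"twist": 0},{"dx": 0,"dy": 0,"dz": -400,"twist": 0},{"dx": 0,"dy": 0,"dz": -400,"twist": 0}])

```text
time: 9.57
tool_pos: [0.0246, 0.2289, 0.8184]
eef_rot: [-0.067, 0.856, 0.496, 0.132]
wrist_force: [-0.2, -0.2, -0.3]
width: 0.0002
```

Call:
carry_out(motion=[{"dx": 0,"dy": 0,"dz": -400,"twist": 0},{"dx": 0,"dy": 0,"dz": -400,"twist": 0},{"dx": 0,"dy": 0,"dz": -400,"twist": 0}])

```text
time: 9.82
tool_pos: [0.0031, 0.21, 0.8233]
eef_rot: [-0.071, 0.854, 0.495, 0.144]
wrist_force: [-0.6, -0.6, -0.0]
width: 0.0005
```

```bash
python3 -c "
from h import *
o=manip.get_obs();print(o['qpos'],np.round(R(o),3),np.hypot(*o['tool_pos'][:2]))"
```

```text
[ 1.03239655 -0.07698261  0.1870625  -0.0374186   2.70857222  1.51535934] [[ 0.468  0.866  0.176]
 [ 0.825 -0.499  0.264]
 [ 0.317  0.022 -0.948]] 0.21000080535741905
```

Call:
carry_out(motion=[{"dx": 0,"dy": 0,"dz": -400,"twist": 0},{"dx": 0,"dy": 0,"dz": -400,"twist": 0},{"dx": 0,"dy": 0,"dz": -400,"twist": 0}])

```text
time: 10.07
tool_pos: [-0.0187, 0.1847, 0.8271]
eef_rot: [-0.075, 0.852, 0.494, 0.154]
wrist_force: [-0.2, -1.0, 0.3]
width: 0.0004
```

Call:
carry_out(motion=[{"dx": 0,"dy": 0,"dz": -400,"twist": 0},{"dx": 0,"dy": 0,"dz": -400,"twist": 0},{"dx": 0,"dy": 0,"dz": -400,"twist": 0}])

```text
time: 10.32
tool_pos: [-0.0356, 0.1525, 0.8299]
eef_rot: [-0.08, 0.851, 0.493, 0.162]
wrist_force: [0.3, -0.6, 0.5]
width: 0.0003
```

Call:
carry_out(motion=[{"dx": 0,"dy": 0,"dz": -400,"twist": 0},{"dx": 0,"dy": 0,"dz": -400,"twist": 0},{"dx": 0,"dy": 0,"dz": -400,"twist": 0}])

```text
time: 10.57
tool_pos: [-0.0442, 0.1179, 0.8315]
eef_rot: [-0.085, 0.85, 0.493, 0.166]
wrist_force: [0.6, -0.3, 0.1]
width: 0.0004
```

Call:
carry_out(motion=[{"dx": 0,"dy": 0,"dz": -400,"twist": 0},{"dx": 0,"dy": 0,"dz": -400,"twist": 0},{"dx": 0,"dy": 0,"dz": -400,"twist": 0}])

```text
time: 10.82
tool_pos: [-0.051, 0.0919, 0.8322]
eef_rot: [-0.091, 0.848, 0.493, 0.172]
wrist_force: [0.1, 1.1, 0.1]
width: 0.0003
```

```bash
python3 -c "
from h import *
o=manip.get_obs();print(o['qpos'],np.round(R(o),3),np.hypot(*o['tool_pos'][:2]))"
```

```text
[ 2.30450998 -0.07899379  0.18710522 -1.06119274  2.70836584  1.78107326] [[ 0.454  0.868  0.201]
 [ 0.805 -0.497  0.324]
 [ 0.381  0.015 -0.924]] 0.10508990918835949
```

Call:
carry_out(motion=[{"dx": 120,"dy": -10,"dz": 50,"twist": 0},{"dx": 120,"dy": -10,"dz": 50,"twist": 0},{"dx": 120,"dy": -10,"dz": 50,"twist": 0},{"dx": 120,"dy": -10,"dz": 50,"twist": 0},{"dx": 120,"dy": -10,"dz": 50,"twist": 0}])

```text
time: 11.23
tool_pos: [-0.0384, 0.1353, 0.8304]
eef_rot: [-0.089, 0.847, 0.496, 0.168]
wrist_force: [0.0, -0.2, 0.8]
width: 0.0003
```

```bash
python3 -c "
from h import *
o=manip.get_obs();print(o['qpos'],np.round(R(o),3),np.hypot(*o['tool_pos'][:2]))"
```

```text
[ 1.54576792 -0.14187035  0.21696245 -0.44958808  2.69366323  1.61534883] [[ 0.452  0.87   0.196]
 [ 0.811 -0.492  0.317]
 [ 0.372  0.016 -0.928]] 0.14064626619296197
```

Call:
carry_out(motion=[{"dx": 60,"dy": 0,"dz": 10,"twist": 0},{"dx": 60,"dy": 0,"dz": 10,"twist": 0},{"dx": 60,"dy": 0,"dz": 10,"twist": 0}])

```text
time: 11.48
tool_pos: [-0.0215, 0.1745, 0.8327]
eef_rot: [-0.088, 0.849, 0.494, 0.169]
wrist_force: [0.1, 0.4, 0.7]
width: 0.0007
```

Call:
carry_out(motion=[{"dx": 160,"dy": 0,"dz": -400,"twist": 0},{"dx": 160,"dy": 0,"dz": -400,"twist": 0},{"dx": 160,"dy": 0,"dz": -400,"twist": 0}])

```text
time: 11.73
tool_pos: [-0.0203, 0.1748, 0.8352]
eef_rot: [-0.091, 0.849, 0.491, 0.175]
wrist_force: [-0.1, -0.3, 0.8]
width: 0.0004
```

Call:
carry_out(motion=[{"dx": 160,"dy": 0,"dz": -400,"twist": 0},{"dx": 160,"dy": 0,"dz": -400,"twist": 0},{"dx": 160,"dy": 0,"dz": -400,"twist": 0}])

```text
time: 11.98
tool_pos: [-0.0225, 0.1745, 0.8371]
eef_rot: [-0.095, 0.846, 0.492, 0.181]
wrist_force: [-0.7, -0.4, 0.4]
width: 0.0005
```

Call:
carry_out(motion=[{"dx": 170,"dy": 0,"dz": -400,"twist": 0},{"dx": 170,"dy": 0,"dz": -400,"twist": 0},{"dx": 170,"dy": 0,"dz": -400,"twist": 0}])

```text
time: 12.23
tool_pos: [-0.0242, 0.1762, 0.8385]
eef_rot: [-0.098, 0.845, 0.491, 0.186]
wrist_force: [-0.4, -0.9, 0.4]
width: 0.0009
```

```bash
python3 -c "
from h import *
o=manip.get_obs();print(o['qpos'],np.round(R(o),3),np.hypot(*o['tool_pos'][:2]))"
```

```text
[ 0.87217505 -0.17761914  0.18770231  0.13669553  2.70809261  1.52663598] [[ 0.448  0.867  0.218]
 [ 0.794 -0.498  0.348]
 [ 0.411  0.017 -0.912]] 0.17781792458542695
```

Call:
carry_out(motion=[{"dx": 120,"dy": 0,"dz": -400,"twist": 0},{"dx": 120,"dy": 0,"dz": -400,"twist": 0},{"dx": 120,"dy": 0,"dz": -400,"twist": 0}])

```text
time: 12.48
tool_pos: [-0.0321, 0.1644, 0.84]
eef_rot: [-0.101, 0.844, 0.49, 0.191]
wrist_force: [0.3, 0.3, 0.0]
width: 0.0008
```

Call:
carry_out(motion=[{"dx": 120,"dy": 0,"dz": -400,"twist": 0},{"dx": 120,"dy": 0,"dz": -400,"twist": 0},{"dx": 120,"dy": 0,"dz": -400,"twist": 0}])

```text
time: 12.73
tool_pos: [-0.0392, 0.1511, 0.8415]
eef_rot: [-0.105, 0.843, 0.49, 0.197]
wrist_force: [-0.1, 1.3, -0.4]
width: 0.0004
```

Call:
carry_out(motion=[{"dx": 120,"dy": 0,"dz": -400,"twist": 0},{"dx": 120,"dy": 0,"dz": -400,"twist": 0},{"dx": 120,"dy": 0,"dz": -400,"twist": 0}])

```text
time: 12.98
tool_pos: [-0.0447, 0.1369, 0.8429]
eef_rot: [-0.11, 0.841, 0.49, 0.202]
wrist_force: [-0.7, -0.2, 0.2]
width: 0.0003
```

Call:
carry_out(motion=[{"dx": 130,"dy": 0,"dz": -400,"twist": 0},{"dx": 130,"dy": 0,"dz": -400,"twist": 0},{"dx": 130,"dy": 0,"dz": -400,"twist": 0}])

```text
time: 13.23
tool_pos: [-0.0483, 0.1246, 0.844]
eef_rot: [-0.113, 0.84, 0.489, 0.206]
wrist_force: [0.6, -0.3, -0.4]
width: 0.0002
```

```bash
python3 -c "
from h import *
o=manip.get_obs();print(o['qpos'],np.round(R(o),3),np.hypot(*o['tool_pos'][:2]))"
```

```text
[ 1.09123643 -0.2294723   0.18735557 -0.06812047  2.70825136  1.53955077] [[ 0.437  0.868  0.236]
 [ 0.774 -0.497  0.392]
 [ 0.458  0.011 -0.889]] 0.13359336100327523
```

Call:
carry_out(motion=[{"dx": 180,"dy": 0,"dz": -400,"twist": 0},{"dx": 180,"dy": 0,"dz": -400,"twist": 0},{"dx": 180,"dy": 0,"dz": -400,"twist": 0}])

```text
time: 13.48
tool_pos: [-0.0511, 0.1218, 0.8447]
eef_rot: [-0.116, 0.839, 0.488, 0.21]
wrist_force: [-0.5, -0.0, 0.2]
width: 0.0006
```

Call:
carry_out(motion=[{"dx": 180,"dy": 0,"dz": -400,"twist": 0},{"dx": 180,"dy": 0,"dz": -400,"twist": 0},{"dx": 180,"dy": 0,"dz": -400,"twist": 0}])

```text
time: 13.73
tool_pos: [-0.0541, 0.1173, 0.8454]
eef_rot: [-0.118, 0.838, 0.488, 0.214]
wrist_force: [-0.4, -0.5, 0.1]
width: 0.0002
```

Call:
carry_out(motion=[{"dx": 190,"dy": 0,"dz": -400,"twist": 0},{"dx": 190,"dy": 0,"dz": -400,"twist": 0},{"dx": 190,"dy": 0,"dz": -400,"twist": 0}])

```text
time: 13.98
tool_pos: [-0.0572, 0.1136, 0.8461]
eef_rot: [-0.12, 0.837, 0.487, 0.217]
wrist_force: [0.5, 0.1, 0.0]
width: 0.0009
```

Call:
carry_out(motion=[{"dx": 190,"dy": 0,"dz": -400,"twist": 0},{"dx": 190,"dy": 0,"dz": -400,"twist": 0},{"dx": 190,"dy": 0,"dz": -400,"twist": 0}])

```text
time: 14.23
tool_pos: [-0.0599, 0.1093, 0.8467]
eef_rot: [-0.123, 0.836, 0.487, 0.221]
wrist_force: [0.3, 0.6, 0.2]
width: 0.0003
```

Call:
carry_out(motion=[{"dx": 190,"dy": 0,"dz": -400,"twist": 0},{"dx": 190,"dy": 0,"dz": -400,"twist": 0},{"dx": 190,"dy": 0,"dz": -400,"twist": 0}])

```text
time: 14.48
tool_pos: [-0.0625, 0.1044, 0.8472]
eef_rot: [-0.125, 0.835, 0.487, 0.224]
wrist_force: [-0.4, 0.2, 0.5]
width: 0.0004
```

Call:
carry_out(motion=[{"dx": 200,"dy": 0,"dz": -400,"twist": 0},{"dx": 200,"dy": 0,"dz": -400,"twist": 0},{"dx": 200,"dy": 0,"dz": -400,"twist": 0}])

```text
time: 14.73
tool_pos: [-0.0649, 0.1007, 0.8476]
eef_rot: [-0.127, 0.834, 0.486, 0.227]
wrist_force: [0.4, 0.5, 0.1]
width: 0.0008
```

```bash
python3 -c "
from h import *
o=manip.get_obs();print(o['qpos'],np.round(R(o),3),np.hypot(*o['tool_pos'][:2]))"
```

```text
[ 1.06910102 -0.27992802  0.18773208 -0.03587302  2.70813329  1.54792097] [[ 0.424  0.869  0.254]
 [ 0.754 -0.495  0.432]
 [ 0.502  0.008 -0.865]] 0.11974731646143302
```

Call:
carry_out(motion=[{"dx": 190,"dy": 0,"dz": -400,"twist": 0},{"dx": 190,"dy": 0,"dz": -400,"twist": 0},{"dx": 190,"dy": 0,"dz": -400,"twist": 0}])

```text
time: 14.98
tool_pos: [-0.0669, 0.0948, 0.848]
eef_rot: [-0.13, 0.833, 0.486, 0.23]
wrist_force: [-0.2, 0.9, 0.6]
width: 0.0007
```

Call:
carry_out(motion=[{"dx": 190,"dy": 0,"dz": -400,"twist": 0},{"dx": 190,"dy": 0,"dz": -400,"twist": 0},{"dx": 190,"dy": 0,"dz": -400,"twist": 0}])

```text
time: 15.23
tool_pos: [-0.0688, 0.0888, 0.8484]
eef_rot: [-0.132, 0.832, 0.485, 0.233]
wrist_force: [0.3, -0.2, 0.4]
width: 0.0002
```

Call:
carry_out(motion=[{"dx": 190,"dy": 0,"dz": -400,"twist": 0},{"dx": 190,"dy": 0,"dz": -400,"twist": 0},{"dx": 190,"dy": 0,"dz": -400,"twist": 0}])

```text
time: 15.48
tool_pos: [-0.0703, 0.0825, 0.8487]
eef_rot: [-0.134, 0.831, 0.485, 0.235]
wrist_force: [-0.7, 0.2, 0.3]
width: 0.0005
```

Call:
carry_out(motion=[{"dx": 200,"dy": 0,"dz": -400,"twist": 0},{"dx": 200,"dy": 0,"dz": -400,"twist": 0},{"dx": 200,"dy": 0,"dz": -400,"twist": 0}])

```text
time: 15.73
tool_pos: [-0.0717, 0.0775, 0.849]
eef_rot: [-0.136, 0.83, 0.485, 0.238]
wrist_force: [0.1, -0.5, 0.7]
width: 0.0007
```

Call:
carry_out(motion=[{"dx": 200,"dy": 0,"dz": -400,"twist": 0},{"dx": 200,"dy": 0,"dz": -400,"twist": 0},{"dx": 200,"dy": 0,"dz": -400,"twist": 0}])

```text
time: 15.98
tool_pos: [-0.073, 0.0721, 0.8492]
eef_rot: [-0.139, 0.83, 0.484, 0.24]
wrist_force: [-0.5, -0.4, 0.1]
width: 0.0007
```

Call:
carry_out(motion=[{"dx": 200,"dy": 0,"dz": -400,"twist": 0},{"dx": 200,"dy": 0,"dz": -400,"twist": 0},{"dx": 200,"dy": 0,"dz": -400,"twist": 0}])

```text
time: 16.23
tool_pos: [-0.0741, 0.0666, 0.8494]
eef_rot: [-0.141, 0.829, 0.484, 0.243]
wrist_force: [-0.5, -0.5, -0.1]
width: 0.0003
```

Call:
carry_out(motion=[{"dx": 200,"dy": 0,"dz": -400,"twist": 0},{"dx": 200,"dy": 0,"dz": -400,"twist": 0},{"dx": 200,"dy": 0,"dz": -400,"twist": 0}])

```text
time: 16.48
tool_pos: [-0.075, 0.061, 0.8496]
eef_rot: [-0.143, 0.828, 0.484, 0.245]
wrist_force: [0.8, 0.7, -1.1]
width: 0.0005
```

```bash
python3 -c "
from h import *
o=manip.get_obs();print(o['qpos'],np.round(R(o),3),np.hypot(*o['tool_pos'][:2]))
P=np.array([.594,.100]);u=np.array([np.cos(1.06),np.sin(1.06)])
print('pre',delta([*(P-.16*u),.35]))
E=R(o);print('lean',np.degrees(np.arccos(-E[2,2])),np.arctan2(E[1,2],E[0,2]))"
```

```text
[ 1.14359275 -0.33062698  0.18769494 -0.11218899  2.70814121  1.54052178] [[ 0.411  0.871  0.268]
 [ 0.731 -0.491  0.474]
 [ 0.544  0.001 -0.839]] 0.0966820132527512
pre [-102.5  563.9  529.4]
lean 32.98477872703893 1.057115025209494
```

```bash
python3 -c "
from h import *
print(delta([.05,.28,.65]),delta([.25,.3,.5]),delta([.47,.08,.45]))"
```

```text
[102.9   1.4 304.7] [118.1 165.7 493.5] [ 20.6 465.4 490. ]
```

Call:
carry_out(motion=[{"dx": 103,"dy": 0,"dz": 305,"twist": 0},{"dx": 103,"dy": 0,"dz": 305,"twist": 0},{"dx": 103,"dy": 0,"dz": 305,"twist": 0},{"dx": 103,"dy": 0,"dz": 305,"twist": 0},{"dx": 103,"dy": 0,"dz": 305,"twist": 0},{"dx": 103,"dy": 0,"dz": 305,"twist": 0},{"dx": 103,"dy": 0,"dz": 305,"twist": 0},{"dx": 103,"dy": 0,"dz": 305,"twist": 0},{"dx": 118,"dy": 166,"dz": 490,"twist": 0},{"dx": 118,"dy": 166,"dz": 490,"twist": 0},{"dx": 118,"dy": 166,"dz": 490,"twist": 0},{"dx": 118,"dy": 166,"dz": 490,"twist": 0},{"dx": 118,"dy": 166,"dz": 490,"twist": 0},{"dx": 118,"dy": 166,"dz": 490,"twist": 0},{"dx": 118,"dy": 166,"dz": 490,"twist": 0}])

```text
time: 17.73
tool_pos: [0.1235, 0.2845, 0.5939]
eef_rot: [-0.142, 0.828, 0.483, 0.248]
wrist_force: [0.1, 0.8, 1.7]
width: 0.0003
```

```bash
python3 -c "
from h import *
o=manip.get_obs();print(o['qpos'])
P=np.array([.594,.100]);u=np.array([np.cos(1.06),np.sin(1.06)])
print('pre',delta([*(P-.16*u),.35]))
E=R(o);print('lean',np.degrees(np.arccos(-E[2,2])),np.arctan2(E[1,2],E[0,2]))"
```

```text
[-0.00439537 -0.65145794  1.44890862  0.54215198  1.9723119   0.82040003]
pre [-209.   499.8  157.9]
lean 33.153203180082585 1.0476974207574794
```

Call:
carry_out(motion=[{"dx": -209,"dy": 500,"dz": 158,"twist": 0},{"dx": -209,"dy": 500,"dz": 158,"twist": 0},{"dx": -209,"dy": 500,"dz": 158,"twist": 0},{"dx": -209,"dy": 500,"dz": 158,"twist": 0},{"dx": -209,"dy": 500,"dz": 158,"twist": 0},{"dx": -209,"dy": 500,"dz": 158,"twist": 0},{"dx": -209,"dy": 500,"dz": 158,"twist": 0},{"dx": -209,"dy": 500,"dz": 158,"twist": 0},{"dx": -209,"dy": 500,"dz": 158,"twist": 0},{"dx": -209,"dy": 500,"dz": 158,"twist": 0},{"dx": -209,"dy": 500,"dz": 158,"twist": 0},{"dx": -209,"dy": 500,"dz": 158,"twist": 0},{"dx": -209,"dy": 500,"dz": 158,"twist": 0},{"dx": -209,"dy": 500,"dz": 158,"twist": 0},{"dx": -209,"dy": 500,"dz": 158,"twist": 0},{"dx": -209,"dy": 500,"dz": 158,"twist": 0},{"dx": -209,"dy": 500,"dz": 158,"twist": 0}])

```text
time: 19.15
tool_pos: [0.5161, -0.04, 0.3442]
eef_rot: [-0.144, 0.828, 0.484, 0.244]
wrist_force: [-0.1, -0.3, 0.6]
width: 0.0003
```

```bash
python3 -c "
from h import *
o=manip.get_obs();print(o['qpos'],o['qvel'].round(2) if hasattr(o['qvel'],'round') else '')
P=np.array([.594,.100]);u=np.array([np.cos(1.06),np.sin(1.06)])
print('pre',delta([*(P-.16*u),.35]))
E=R(o);print('lean',np.degrees(np.arccos(-E[2,2])),np.arctan2(E[1,2],E[0,2]))
cv2.imwrite('pics/w1.png',camera('wrist')[:,:,::-1])
"
```

```text
[-0.71037598  0.073459    1.59755609  0.56188725  1.59422613 -0.21886911] [ 0.02  0.78 -0.41 -0.   -0.32 -0.19]
pre [ 3.4 -0.5 -4.7]
lean 32.92004084712331 1.06039175287364
```

View pics/w1.png

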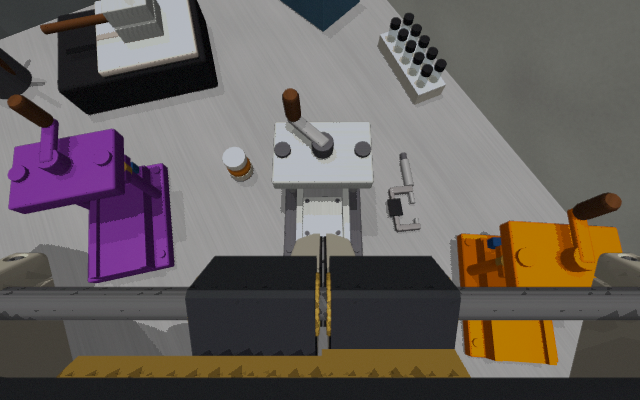

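Run:
```python
from h import *
o=manip.get_obs();C=cam("wrist",o);im=camera("wrist")[:,:,::-1];print(o["qvel"].round(2),o["tool_pos"])
cv2.imwrite("pics/w2.png",im)
cv2.imwrite("pics/w2c.png",cv2.resize(im[80:260,230:420],None,fx=3.3,fy=3.3,interpolation=2))
```

```text
[-0.01 -0.08  0.08 -0.02  0.09  0.04] [ 0.51888039 -0.04352725  0.34005716]
```

View pics/w2c.png

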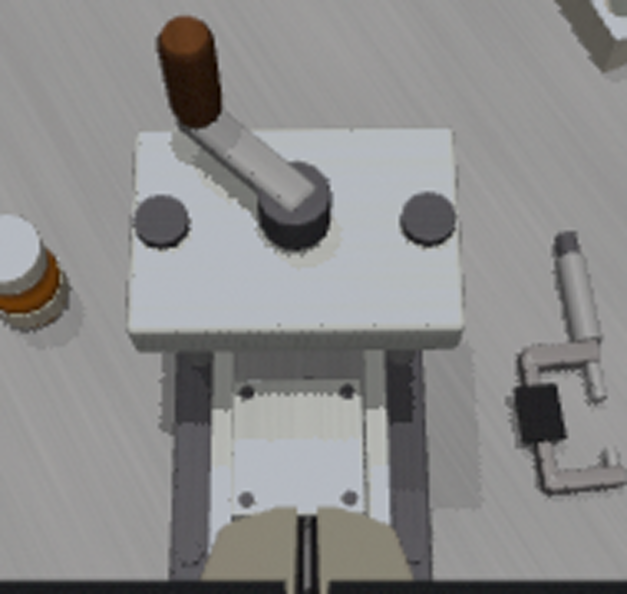

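Run:
```python
from h import *
o=manip.get_obs();C=cam("wrist",o);f=lambda a:np.array(a)/3.3+[230,80]
b=ray(C,f([[135,130],[452,128],[462,332],[129,333]]),.158);c=ray(C,f([[162,221],[428,219]]),.16)
print(b.round(4),[np.linalg.norm(b[i]-b[(i+1)%4]).round(3) for i in range(4)],np.linalg.norm(c[0]-c[1]))
print("ctr",b.mean(0),c.mean(0));e=c[0]-c[1];print("yaw",np.arctan2(-e[0],e[1]),[np.arctan2(-(b[i]-b[j])[0],(b[i]-b[j])[1]) for i,j in((0,1),(3,2))])
k=ray(C,f([[188,40]]),.228)[0];print("knob",k)
d=ray(C,f([[234,382],[360,380],[366,511],[231,512]]),.074);print("die",d.mean(0),[np.linalg.norm(d[i]-d[(i+1)%4]).round(3) for i in range(4)])
m=(b.mean(0)+c.mean(0))[:2]/2;print(m,k[:2]-m,np.hypot(*(k[:2]-m)))
y=1.06;u=np.array([np.cos(y),np.sin(y)]);v=np.array([-u[1],u[0]]);print("die in press",(d.mean(0)[:2]-m)@u,(d.mean(0)[:2]-m)@v)
```

```text
[[0.5573 0.1748 0.158 ]
 [0.6699 0.1112 0.158 ]
 [0.6255 0.0333 0.158 ]
 [0.5153 0.0958 0.158 ]] [np.float64(0.129), np.float64(0.09), np.float64(0.127), np.float64(0.089)] 0.1045426316056987
ctr [0.59200331 0.10376588 0.158     ] [0.59327229 0.10545246 0.16      ]
yaw 1.059102068814164 [np.float64(1.0570199994176444), np.float64(1.0550162366650855)]
knob [0.57821967 0.1502791  0.228     ]
die [0.56018097 0.04719736 0.074     ] [np.float64(0.058), np.float64(0.062), np.float64(0.06), np.float64(0.061)]
[0.5926378  0.10460917] [-0.01441813  0.04566993] 0.04789180884520917
die in press -0.06595074756661205 0.0002468585669471098
```

```bash
cat >> h.py <<'E'
P=np.array([.5928,.1035]);Y=1.057;u=np.array([np.cos(Y),np.sin(Y)]);v=np.array([-u[1],u[0]])
def pw(a,b,z): return [*(P+a*u+b*v),z]
def inpress(p): d=np.array(p[:2])-P; return (np.array([d@u,d@v,p[2]])*1000).round(1)
E
python3 - <<'E'
from h import *
for a in [(-.15,0,.15),(-.14,0,.053)]:print(delta(pw(*a)))
R0=R(manip.get_obs());print("per 10mm press x",R0.T@np.r_[u,0]*10,"v",R0.T@np.r_[v,0]*10)
E
```

```text
[-93.   -3.2 168.2]
[-137.3   -2.4  255. ]
per 10mm press x [ 8.39098838 -0.01332457  5.43977357] v [-0.0531073  -9.99969409  0.05742539]
```

Call:
carry_out(motion=[{"dx": -93,"dy": -3,"dz": 168,"twist": 0},{"dx": -93,"dy": -3,"dz": 168,"twist": 0},{"dx": -93,"dy": -3,"dz": 168,"twist": 0},{"dx": -93,"dy": -3,"dz": 168,"twist": 0},{"dx": -93,"dy": -3,"dz": 168,"twist": 0},{"dx": -107,"dy": -3,"dz": 195,"twist": 0},{"dx": -121,"dy": -3,"dz": 223,"twist": 0},{"dx": -137,"dy": -2,"dz": 255,"twist": 0},{"dx": -137,"dy": -2,"dz": 255,"twist": 0},{"dx": -137,"dy": -2,"dz": 255,"twist": 0},{"dx": -137,"dy": -2,"dz": 255,"twist": 0}])

```text
time: 20.17
tool_pos: [0.5254, -0.0172, 0.0599]
eef_rot: [-0.143, 0.828, 0.484, 0.245]
wrist_force: [-0.3, 0.5, 0.5]
width: 0.0004
```

Run:
```python
from h import *
o=manip.get_obs();print(inpress(o["tool_pos"]),o["wrist_force"]);print(delta(pw(-.06,0,.053)),delta(pw(-.037,0,.053)))
```

```text
[-138.3   -0.6   59.9] [-0.31272711  0.53103975  0.48203262]
[61.9 -0.5 48.4] [81.2 -0.5 60.9]
```

Call:
carry_out(motion=[{"dx": 12,"dy": 0,"dz": 8,"twist": 0},{"dx": 20,"dy": 0,"dz": 13,"twist": 0},{"dx": 26,"dy": 0,"dz": 17,"twist": 0},{"dx": 32,"dy": 0,"dz": 21,"twist": 0},{"dx": 38,"dy": 0,"dz": 25,"twist": 0},{"dx": 44,"dy": 0,"dz": 29,"twist": 0},{"dx": 50,"dy": 0,"dz": 33,"twist": 0},{"dx": 56,"dy": 0,"dz": 36,"twist": 0},{"dx": 62,"dy": 0,"dz": 40,"twist": 0},{"dx": 67,"dy": 0,"dz": 43,"twist": 0},{"dx": 67,"dy": 0,"dz": 43,"twist": 0}])

```text
time: 21.08
tool_pos: [0.5642, 0.0534, 0.0589]
eef_rot: [-0.143, 0.828, 0.484, 0.245]
wrist_force: [-0.4, -0.5, 0.4]
width: 0.0004
```

Run:
```python
from h import *
o=manip.get_obs();print(inpress(o["tool_pos"]),o["wrist_force"]);print(delta(pw(-.037,0,.053)))
```

```text
[-57.7   0.3  58.9] [-0.41821673 -0.47419912  0.39177541]
[14.1  0.3 16.2]
```

Call:
carry_out(motion=[{"dx": 2,"dy": 0,"dz": 5,"twist": 0},{"dx": 6,"dy": 0,"dz": 7,"twist": 0},{"dx": 10,"dy": 0,"dz": 10,"twist": 0},{"dx": 10,"dy": 0,"dz": 10,"twist": 0}])

```text
time: 21.42
tool_pos: [0.5707, 0.0652, 0.0554]
eef_rot: [-0.143, 0.828, 0.484, 0.245]
wrist_force: [0.0, -1.0, -0.4]
width: 0.0007
```

Call:
carry_out(motion=[{"dx": 2,"dy": 0,"dz": 2,"twist": 0},{"dx": 3,"dy": 0,"dz": 2,"twist": 0},{"dx": 3,"dy": 0,"dz": 2,"twist": 0}])

```text
time: 21.67
tool_pos: [0.5726, 0.0672, 0.0554]
eef_rot: [-0.142, 0.828, 0.484, 0.245]
wrist_force: [-1.4, -2.4, -1.0]
width: 0.0008
```

Call:
carry_out(motion=[{"dx": 2,"dy": 0,"dz": 2,"twist": 0},{"dx": 3,"dy": 0,"dz": 2,"twist": 0},{"dx": 3,"dy": 0,"dz": 2,"twist": 0}])

```text
time: 21.92
tool_pos: [0.5757, 0.0673, 0.0554]
eef_rot: [-0.14, 0.829, 0.484, 0.245]
wrist_force: [-1.9, -12.5, -0.9]
width: 0.0003
```

Run:
```python
from h import *
o=manip.get_obs();print(inpress(o["tool_pos"]),o["wrist_force"]);print(delta(pw(-.037,0,.053)))
```

```text
[-39.9  -2.9  55.4] [ -1.94445347 -12.45888929  -0.90688811]
[ 1.1 -2.9  3.6]
```

Call:
carry_out(motion=[{"dx": 2,"dy": -2,"dz": 1,"twist": 0},{"dx": 3,"dy": -3,"dz": 2,"twist": 0},{"dx": 3,"dy": -3,"dz": 2,"twist": 0}])

```text
time: 22.17
tool_pos: [0.5761, 0.0678, 0.0553]
eef_rot: [-0.136, 0.829, 0.484, 0.244]
wrist_force: [-9.8, -28.0, 3.5]
width: 0.0007
```

Run:
```python
from h import *
o=manip.get_obs();print(inpress(o["tool_pos"]),o["wrist_force"])
a=camera("top")[:,:,::-1];b=camera("side")[:,:,::-1]
cv2.imwrite("pics/c3.png",np.hstack([cv2.resize(a[115:245,170:300],(400,400),interpolation=2),cv2.resize(b[235:335,225:325],(400,400),interpolation=2)]))
```

```text
[-39.3  -3.   55.3] [ -9.81907771 -28.01341886   3.51704197]
```

View pics/c3.png

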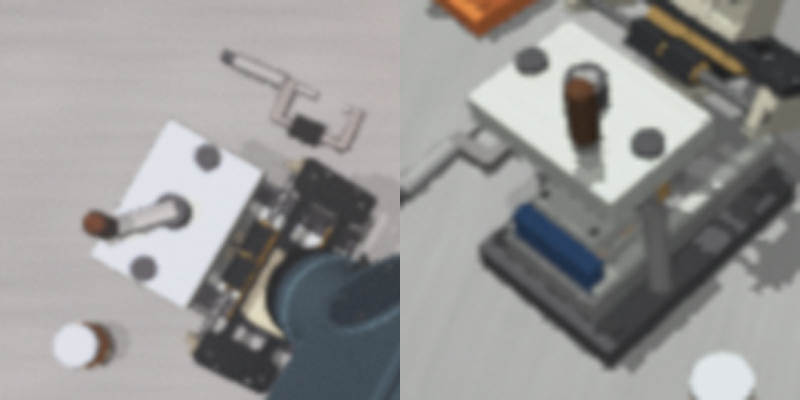

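The push force levelled off at about 30 N with the tip still, and the die sits at the blue stop in the side view. Next I retreat, rise and look at it.

Call:
carry_out(motion=[{"dx": -10,"dy": 0,"dz": -7,"twist": 0},{"dx": -30,"dy": 0,"dz": -20,"twist": 0},{"dx": -59,"dy": 0,"dz": -38,"twist": 0},{"dx": -84,"dy": 0,"dz": -54,"twist": 0},{"dx": -84,"dy": 0,"dz": -54,"twist": 0},{"dx": -84,"dy": 0,"dz": -54,"twist": 0},{"dx": 36,"dy": 0,"dz": -239,"twist": 0},{"dx": 36,"dy": 0,"dz": -239,"twist": 0},{"dx": 36,"dy": 0,"dz": -239,"twist": 0},{"dx": 36,"dy": 0,"dz": -239,"twist": 0},{"dx": 36,"dy": 0,"dz": -239,"twist": 0},{"dx": 36,"dy": 0,"dz": -239,"twist": 0},{"dx": 36,"dy": 0,"dz": -239,"twist": 0},{"dx": 36,"dy": 0,"dz": -239,"twist": 0}])

```text
time: 23.43
tool_pos: [0.5244, -0.0104, 0.2757]
eef_rot: [-0.143, 0.827, 0.485, 0.245]
wrist_force: [0.1, 0.2, -0.6]
width: 0.0005
```

Run:
```python
from h import *
o=manip.get_obs();C=cam("wrist",o);im=camera("wrist")[:,:,::-1]
print(inpress(o["tool_pos"]),np.abs(o["qvel"]).max())
x=[proj(C,pw(a,b,z))[0].round(0).tolist() for a,b,z in((-.045,0,.134),(-.032,0,.074),(-.082,0,.04),(.034,.0365,.228))];print(x)
p=np.array(x[1]).astype(int);cv2.imwrite("pics/w4.png",im)
y0=max(0,p[1]-120);c=im[y0:y0+180,p[0]-110:p[0]+110]
cv2.imwrite("pics/w4c.png",cv2.resize(c,None,fx=3.3,fy=3.3,interpolation=2));print(y0,p[0]-110)
```

```text
[-132.9    3.6  275.7] 0.04698243502466178
[[326.0, 192.0], [325.0, 199.0], [325.0, 242.0], [286.0, 72.0]]
79 215
```

View pics/w4c.png

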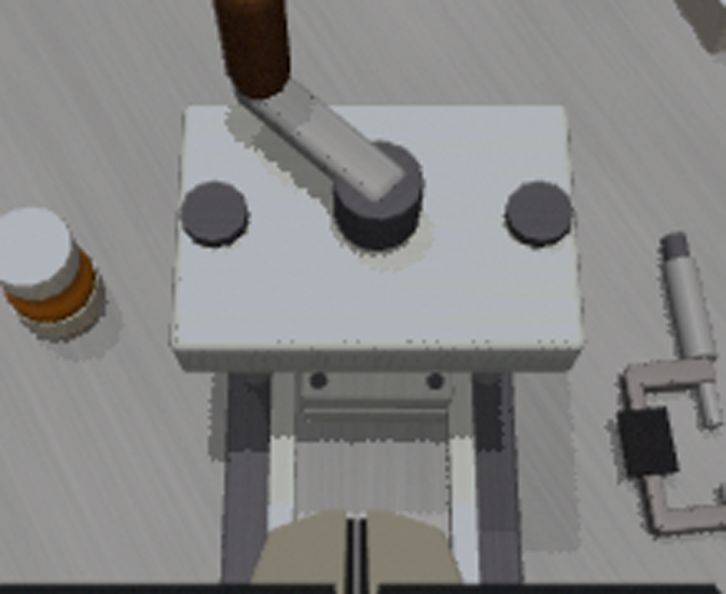

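Run:
```python
from h import *
im=cv2.cvtColor(cv2.imread("pics/w4.png"),cv2.COLOR_BGR2GRAY)
for x0,x1 in((311,320),(328,337),(340,348)):print(x0,[int(i) for i in im[180:212,x0:x1].mean(1)])
o=manip.get_obs();C=cam("wrist",o)
for a,z in((-.045,.158),(-.045,.134),(-.032,.074),(-.032,.041),(-.036,.074)):print(a,z,proj(C,pw(a,0,z))[0].round(1))
```

```text
311 [178, 178, 173, 167, 145, 98, 84, 81, 80, 80, 78, 82, 92, 89, 86, 90, 101, 110, 110, 100, 82, 78, 85, 107, 83, 79, 78, 83, 83, 84, 83, 84]
328 [177, 177, 177, 168, 141, 94, 84, 80, 80, 79, 77, 85, 109, 112, 111, 112, 112, 112, 110, 102, 82, 78, 83, 108, 83, 79, 76, 82, 83, 83, 84, 84]
340 [178, 178, 166, 166, 138, 95, 84, 82, 80, 79, 78, 84, 91, 82, 80, 81, 88, 110, 110, 103, 82, 77, 75, 108, 84, 78, 76, 80, 82, 82, 82, 82]
-0.045 0.158 [326.9 183.2]
-0.045 0.134 [326.6 191.4]
-0.032 0.074 [326.1 198.3]
-0.032 0.041 [325.9 206.1]
-0.036 0.074 [326.1 201.2]
```

Run:
```python
from h import *
im=camera("side")[:,:,::-1].copy();C=cam("side")
f=8;x0,y0,w,h=245,265,80,60
c=cv2.resize(im[y0:y0+h,x0:x0+w],None,fx=f,fy=f,interpolation=2)
def dot(a,b,z,col):
    p=proj(C,pw(a,b,z))[0];print(a,b,z,p.round(1));q=((p-[x0,y0]+.5)*f).astype(int);cv2.circle(c,tuple(int(i) for i in q),3,col,-1)
for b in(-.037,.037):
    for z in(.066,.04):dot(.032,b,z,(0,0,255))
for b in(-.03,.03):dot(.032,b,.074,(0,255,0))
for b in(-.065,.065):dot(.045,b,.134,(255,0,255))
cv2.imwrite("pics/s5.png",c)
```

```text
0.032 -0.037 0.066 [256.4 285.1]
0.032 -0.037 0.04 [257.4 291.3]
0.032 0.037 0.066 [276.  300.5]
0.032 0.037 0.04 [276.8 306.7]
0.032 -0.03 0.074 [257.9 284.6]
0.032 0.03 0.074 [273.8 297. ]
0.045 -0.065 0.134 [242.3 265.3]
0.045 0.065 0.134 [278.1 292.8]
```

View pics/s5.png

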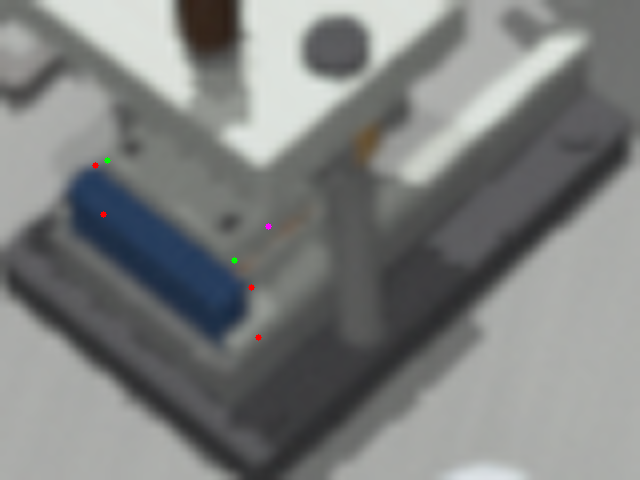

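Run:
```python
from h import *
o=manip.get_obs();C=cam("wrist",o)
f=lambda p:np.array(p)/3.3+[215,79]
for q in ray(C,f([[318,380],[435,380]]),.074):print("now front bolts",inpress(q))
for q in ray(C,f([[212,214],[539,214]]),.16):print("caps",inpress(q))
S=cam("side")
for q in ray(S,np.array([[130,148],[230,222]])/8+[244.5,264.5],.074):print("side rear bolts",inpress(q))
# earlier picture pose: TCP (.51888,-.04353,.34006), use same R
o2=dict(o);o2["tool_pos"]=np.array([.51888,-.04353,.34006]);C2=cam("wrist",o2)
g=lambda p:np.array(p)/3.3+[230,80]
for q in ray(C2,g([[247,392],[347,391],[349,498],[246,499]]),.074):print("before bolts",inpress(q))
for q in ray(C2,g([[162,221],[428,219]]),.16):print("caps b",inpress(q))
```

```text
now front bolts [-26.7  19.6  74. ]
now front bolts [-26.7 -26.3  74. ]
caps [ -1.5  50.5 160. ]
caps [ -1.6 -54.  160. ]
side rear bolts [ 23.5 -28.3  74. ]
side rear bolts [22.6 18.  74. ]
before bolts [-41.2  19.9  74. ]
before bolts [-40.7 -26.   74. ]
before bolts [-90.9 -26.3  74. ]
before bolts [-91.3  19.3  74. ]
caps b [ -0.2  49.  160. ]
caps b [  0.6 -55.1 160. ]
```

The bolt pattern against the post caps in the same wrist picture puts the die centre at about 0 mm from the screw axis, so it is home. Now the crank grip.

```bash
cat >> h.py <<'E'
P=np.array([.5944,.1013])
E
python3 - <<'E'
from h import *
f=-.853;a,b=.05*np.cos(f)+.0103,-.05*np.sin(f);print(a,b)
print(delta(pw(a-.03,b,.30)),delta(pw(a,b,.275)),delta(pw(a,b,.196)))
E
```

```text
0.04318631690641962 0.037662848542436865
[136.1 -30.6  57.2] [147.7 -30.5  94.5] [104.7 -30.2 160.8]
```

Call:
carry_out(motion=[{"dx": 136,"dy": -30,"dz": 57,"twist": 0},{"dx": 136,"dy": -30,"dz": 57,"twist": 0},{"dx": 136,"dy": -30,"dz": 57,"twist": 0},{"dx": 136,"dy": -30,"dz": 57,"twist": 0},{"dx": 148,"dy": -30,"dz": 94,"twist": 0},{"dx": 148,"dy": -30,"dz": 94,"twist": 0},{"dx": 148,"dy": -30,"dz": 94,"twist": 0},{"dx": 134,"dy": -30,"dz": 116,"twist": 0},{"dx": 120,"dy": -30,"dz": 137,"twist": 0},{"dx": 105,"dy": -30,"dz": 161,"twist": 0},{"dx": 105,"dy": -30,"dz": 161,"twist": 0},{"dx": 105,"dy": -30,"dz": 161,"twist": 0}], jaw=1)

```text
time: 24.53
tool_pos: [0.5834, 0.1555, 0.1961]
eef_rot: [-0.144, 0.829, 0.483, 0.243]
wrist_force: [0.2, -0.6, 0.3]
width: 0.0754
```

Run:
```python
from h import *
o=manip.get_obs();print(inpress(o["tool_pos"]),o["wrist_force"],o["width"],delta(pw(.0432,.0377,.196)))
cv2.imwrite("pics/w6.png",camera("wrist")[:,:,::-1])
```

```text
[ 41.8  36.3 196.1] [ 0.2255149  -0.61833166  0.31381231] 0.07539618963315144 [ 1.1 -1.5  0.9]
```

View pics/w6.png

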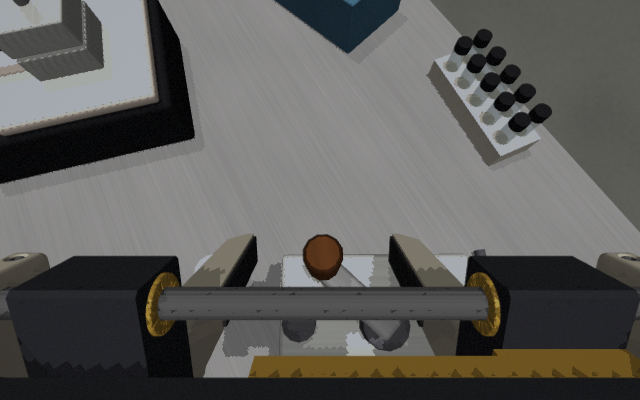

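The grip stands centred between the open fingers at pixel (323,256). I'll check its depth by casting a ray.

Run:
```python
from h import *
o=manip.get_obs();C=cam("wrist",o);k=ray(C,np.array([[323.,253.]]),.228)[0]
print("knob",inpress(k),"TCP",inpress(o["tool_pos"]),delta([*k[:2],.228]))
f0=-.853
for f in np.arange(f0+.25,5.2,.3):print(round(f,2),np.round([41.95*(np.cos(f)-np.cos(f0)),50*(np.sin(f)-np.sin(f0)),27.2*(np.cos(f)-np.cos(f0))]).astype(int).tolist())
```

```text
knob [ 35.4  34.6 228. ] TCP [ 42.3  35.1 198. ] [ 10.5   0.4 -29. ]
-0.6 [7, 9, 5]
-0.3 [12, 23, 8]
-0.0 [14, 38, 9]
0.3 [13, 52, 8]
0.6 [7, 66, 5]
0.9 [-1, 77, -1]
1.2 [-12, 84, -8]
1.5 [-24, 88, -16]
1.8 [-37, 86, -24]
2.1 [-49, 81, -32]
2.4 [-58, 72, -38]
2.7 [-65, 59, -42]
3.0 [-69, 45, -45]
3.3 [-69, 30, -45]
3.6 [-65, 16, -42]
3.9 [-58, 3, -38]
4.2 [-48, -6, -31]
4.5 [-37, -11, -24]
4.8 [-24, -12, -16]
5.1 [-12, -9, -8]
```

Call:
carry_out(motion=[{"dx": 2,"dy": 0,"dz": 1,"twist": 0},{"dx": 2,"dy": 0,"dz": 1,"twist": 0},{"dx": 2,"dy": 0,"dz": 1,"twist": 0},{"dx": 2,"dy": 0,"dz": 1,"twist": 0},{"dx": 2,"dy": 0,"dz": 1,"twist": 0},{"dx": 2,"dy": 0,"dz": 1,"twist": 0},{"dx": 2,"dy": 0,"dz": 1,"twist": 0},{"dx": 2,"dy": 0,"dz": 1,"twist": 0},{"dx": 2,"dy": 0,"dz": 1,"twist": 0},{"dx": 2,"dy": 0,"dz": 1,"twist": 0}], jaw=-1)

```text
time: 25.42
tool_pos: [0.5855, 0.1581, 0.1978]
eef_rot: [-0.143, 0.828, 0.484, 0.245]
wrist_force: [-0.2, 0.3, -0.3]
width: 0.0223
```

Run:
```python
from h import *
o=manip.get_obs();print(inpress(o["tool_pos"]),o["wrist_force"],o["width"])
f0=-.80
for f in np.arange(f0+.3,5.2,.3):print(round(f,2),np.round([41.95*(np.cos(f)-np.cos(f0)),50*(np.sin(f)-np.sin(f0)),27.2*(np.cos(f)-np.cos(f0))]).astype(int).tolist())
```

```text
[ 45.1  35.7 197.8] [-0.23465076  0.27705169 -0.27244663] 0.022264458371385944
-0.5 [8, 12, 5]
-0.2 [12, 26, 8]
0.1 [13, 41, 8]
0.4 [9, 55, 6]
0.7 [3, 68, 2]
1.0 [-7, 78, -4]
1.3 [-18, 84, -12]
1.6 [-30, 86, -20]
1.9 [-43, 83, -28]
2.2 [-54, 76, -35]
2.5 [-63, 66, -41]
2.8 [-69, 53, -45]
3.1 [-71, 38, -46]
3.4 [-70, 23, -45]
3.7 [-65, 9, -42]
4.0 [-57, -2, -37]
4.3 [-46, -10, -30]
4.6 [-34, -14, -22]
4.9 [-21, -13, -14]
```

Call:
carry_out(motion=[{"dx": 0,"dy": 0,"dz": 0,"twist": 0},{"dx": 4,"dy": 6,"dz": 3,"twist": 0},{"dx": 8,"dy": 12,"dz": 5,"twist": 0},{"dx": 10,"dy": 19,"dz": 7,"twist": 0},{"dx": 12,"dy": 26,"dz": 8,"twist": 0},{"dx": 13,"dy": 41,"dz": 8,"twist": 0},{"dx": 9,"dy": 55,"dz": 6,"twist": 0}])

```text
time: 26.0
tool_pos: [0.6374, 0.1435, 0.1979]
eef_rot: [-0.146, 0.827, 0.485, 0.244]
wrist_force: [-1.6, 8.8, 1.6]
width: 0.019
```

Run:
```python
from h import *
o=manip.get_obs();print(inpress(o["tool_pos"]),o["wrist_force"],o["width"],o["wrist_force"][:2]@u,o["wrist_force"][:2]@v)
```

```text
[ 57.8 -16.7 197.9] [-1.60733214  8.83261405  1.59327526] 0.019033749275640888 6.902207819932269 5.740915848805835
```

Call:
carry_out(motion=[{"dx": -6,"dy": 13,"dz": -4,"twist": 0},{"dx": -16,"dy": 23,"dz": -10,"twist": 0},{"dx": -27,"dy": 29,"dz": -18,"twist": 0},{"dx": -39,"dy": 31,"dz": -26,"twist": 0},{"dx": -52,"dy": 28,"dz": -34,"twist": 0},{"dx": -63,"dy": 21,"dz": -41,"twist": 0},{"dx": -72,"dy": 11,"dz": -47,"twist": 0}])

```text
time: 26.58
tool_pos: [0.6066, 0.0607, 0.1979]
eef_rot: [-0.144, 0.828, 0.483, 0.246]
wrist_force: [5.8, 12.1, -5.5]
width: 0.0193
```

```bash
cat >> h.py <<'E'
def st():
    o=manip.get_obs();p=inpress(o["tool_pos"]);k=p[:2]-[10,0];f=np.array(o["wrist_force"][:2]);ph=np.arctan2(-k[1],k[0])%(2*np.pi)
    t=-np.sin(ph)*u-np.cos(ph)*v;r=np.cos(ph)*u-np.sin(ph)*v
    print("t",o["time"],"tcp",p,"phi",ph.round(3),"r",np.hypot(*k).round(1),"Ftan",(f@t).round(1),"Frad",(f@r).round(1),"Fz",round(o["wrist_force"][2],1),"w",round(o["width"],4))
E
python3 -c "from h import *;st()"
```

```text
t 26.5833 tcp [-29.4 -30.6 197.9] phi 2.481 r 49.9 Ftan -7.5 Frad -11.1 Fz -5.5 w 0.0193
```

Call:
carry_out(motion=[{"dx": -4,"dy": -13,"dz": -3,"twist": 0},{"dx": -6,"dy": -28,"dz": -4,"twist": 0},{"dx": -5,"dy": -43,"dz": -3,"twist": 0},{"dx": 0,"dy": -57,"dz": 0,"twist": 0},{"dx": 8,"dy": -68,"dz": 5,"twist": 0},{"dx": 19,"dy": -76,"dz": 12,"twist": 0},{"dx": 31,"dy": -80,"dz": 20,"twist": 0}])

```text
time: 27.17
tool_pos: [0.5539, 0.1304, 0.1978]
eef_rot: [-0.141, 0.828, 0.484, 0.244]
wrist_force: [0.5, -7.6, -1.3]
width: 0.019
```

```bash
python3 -c "
from h import *
st();f0=4.6
for f in np.arange(4.75,9.6,.15):print(round(f,2),np.round([41.95*(np.cos(f)-np.cos(f0)),50*(np.sin(f)-np.sin(f0)),27.2*(np.cos(f)-np.cos(f0))]).astype(int).tolist(),end=' ')
"
```

```text
t 27.1667 tcp [  5.4  49.6 197.8] phi 4.62 r 49.8 Ftan -6.8 Frad -3.6 Fz -1.3 w 0.019
4.75 [6, 0, 4] 4.9 [13, 1, 8] 5.05 [19, 3, 12] 5.2 [24, 6, 16] 5.35 [30, 10, 19] 5.5 [34, 14, 22] 5.65 [39, 20, 25] 5.8 [42, 26, 27] 5.95 [44, 33, 29] 6.1 [46, 41, 30] 6.25 [47, 48, 30] 6.4 [46, 56, 30] 6.55 [45, 63, 29] 6.7 [43, 70, 28] 6.85 [40, 77, 26] 7.0 [36, 83, 24] 7.15 [32, 88, 21] 7.3 [27, 92, 17] 7.45 [21, 96, 14] 7.6 [15, 98, 10] 7.75 [9, 99, 6] 7.9 [3, 100, 2] 8.05 [-3, 99, -2] 8.2 [-10, 97, -6] 8.35 [-15, 94, -10] 8.5 [-21, 90, -13] 8.65 [-25, 85, -16] 8.8 [-29, 79, -19] 8.95 [-33, 73, -21] 9.1 [-35, 66, -23] 9.25 [-37, 58, -24] 9.4 [-37, 51, -24] 9.55 [-37, 43, -24]
```

Call:
carry_out(motion=[{"dx": 6,"dy": 0,"dz": 4,"twist": 0},{"dx": 13,"dy": 1,"dz": 8,"twist": 0}])

```text
time: 27.33
tool_pos: [0.5625, 0.1438, 0.1979]
eef_rot: [-0.142, 0.828, 0.484, 0.244]
wrist_force: [-3.1, -7.2, -2.1]
width: 0.019
```

```bash
python3 -c "from h import *;st()"
```

```text
t 27.3333 tcp [ 21.4  48.7 197.9] phi 4.942 r 50.0 Ftan -7.4 Frad -2.6 Fz -2.1 w 0.019
```

Call:
carry_out(motion=[{"dx": 6,"dy": 2,"dz": 4,"twist": 0},{"dx": 11,"dy": 5,"dz": 8,"twist": 0}])

```text
time: 27.5
tool_pos: [0.5739, 0.1535, 0.1977]
eef_rot: [-0.142, 0.828, 0.484, 0.244]
wrist_force: [-4.7, -5.9, 5.6]
width: 0.0195
```

```bash
python3 -c "from h import *;st()"
```

```text
t 27.5 tcp [ 35.3  43.5 197.7] phi 5.239 r 50.3 Ftan -7.0 Frad -2.7 Fz 5.6 w 0.0195
```

Call:
carry_out(motion=[{"dx": 6,"dy": 4,"dz": 3,"twist": 0},{"dx": 10,"dy": 8,"dz": 6,"twist": 0}])

```text
time: 27.67
tool_pos: [0.5867, 0.1591, 0.1977]
eef_rot: [-0.142, 0.828, 0.484, 0.244]
wrist_force: [-4.3, -8.9, 4.4]
width: 0.0193
```

```bash
python3 -c "from h import *;st()"
```

```text
t 27.6667 tcp [ 46.5  35.1 197.7] phi 5.517 r 50.6 Ftan -6.3 Frad -7.5 Fz 4.4 w 0.0193
```

Call:
carry_out(motion=[{"dx": 5,"dy": 6,"dz": 3,"twist": 0},{"dx": 8,"dy": 12,"dz": 5,"twist": 0}])

```text
time: 27.83
tool_pos: [0.6016, 0.161, 0.1977]
eef_rot: [-0.142, 0.828, 0.485, 0.244]
wrist_force: [-6.9, -10.0, 3.6]
width: 0.0192
```

```bash
python3 -c "from h import *;st()"
```

```text
t 27.8333 tcp [ 55.5  23.  197.7] phi 5.815 r 51.0 Ftan -6.5 Frad -10.3 Fz 3.6 w 0.0192
```

Call:
carry_out(motion=[{"dx": 1,"dy": 7,"dz": 1,"twist": 0},{"dx": 3,"dy": 15,"dz": 2,"twist": 0}])

```text
time: 28.0
tool_pos: [0.615, 0.1585, 0.1978]
eef_rot: [-0.144, 0.828, 0.485, 0.243]
wrist_force: [-7.9, -3.6, 2.9]
width: 0.0196
```

```bash
python3 -c "from h import *;st()"
```

```text
t 28.0 tcp [ 59.9  10.1 197.8] phi 6.083 r 50.9 Ftan -6.4 Frad -5.9 Fz 2.9 w 0.0196
```

Call:
carry_out(motion=[{"dx": 1,"dy": 7,"dz": 0,"twist": 0},{"dx": 0,"dy": 15,"dz": 0,"twist": 0}])

```text
time: 28.17
tool_pos: [0.6278, 0.1522, 0.1978]
eef_rot: [-0.145, 0.827, 0.485, 0.244]
wrist_force: [-6.8, 2.8, 4.5]
width: 0.0195
```

```bash
python3 -c "from h import *;st()"
```

```text
t 28.1667 tcp [ 60.7  -4.1 197.8] phi 0.081 r 50.9 Ftan -7.2 Frad -1.5 Fz 4.5 w 0.0195
```

Call:
carry_out(motion=[{"dx": -1,"dy": 7,"dz": -1,"twist": 0},{"dx": -3,"dy": 14,"dz": -2,"twist": 0}])

```text
time: 28.33
tool_pos: [0.6375, 0.1436, 0.1978]
eef_rot: [-0.147, 0.827, 0.485, 0.243]
wrist_force: [-8.3, 7.1, 4.5]
width: 0.019
```

```bash
python3 -c "from h import *;st()"
```

```text
t 28.3333 tcp [ 58.  -16.8 197.8] phi 0.337 r 50.9 Ftan -10.9 Frad -1.5 Fz 4.5 w 0.019
```

Call:
carry_out(motion=[{"dx": -3,"dy": 7,"dz": -2,"twist": 0},{"dx": -7,"dy": 13,"dz": -4,"twist": 0}])

```text
time: 28.5
tool_pos: [0.6456, 0.1308, 0.1978]
eef_rot: [-0.147, 0.827, 0.485, 0.244]
wrist_force: [-3.6, 10.3, 3.2]
width: 0.0191
```

```bash
python3 -c "from h import *;st()"
```

```text
t 28.5 tcp [ 50.8 -30.1 197.8] phi 0.636 r 50.7 Ftan -10.9 Frad 0.9 Fz 3.2 w 0.0191
```

Call:
carry_out(motion=[{"dx": -4,"dy": 5,"dz": -3,"twist": 0},{"dx": -9,"dy": 9,"dz": -7,"twist": 0}])

```text
time: 28.67
tool_pos: [0.6493, 0.116, 0.1982]
eef_rot: [-0.146, 0.827, 0.484, 0.245]
wrist_force: [8.6, 11.9, -11.2]
width: 0.0189
```

```bash
python3 -c "
from h import *;st()
im=camera('side')[:,:,::-1];cv2.imwrite('pics/s7.png',cv2.resize(im[255:325,235:325],None,fx=8,fy=8,interpolation=2))
h=cv2.cvtColor(im.copy(),cv2.COLOR_BGR2HSV)[255:325,235:325]
m=((h[...,0]<6)|(h[...,0]>172))&(h[...,1]>120)&(h[...,2]>60);ys,xs=np.nonzero(m);print(len(xs),xs.mean()+235 if len(xs) else 0,ys.mean()+255 if len(xs) else 0)"
```

```text
t 28.6667 tcp [ 39.8 -40.5 198.2] phi 0.936 r 50.3 Ftan -10.8 Frad 9.9 Fz -11.2 w 0.0189
0 0 0
```

View pics/s7.png

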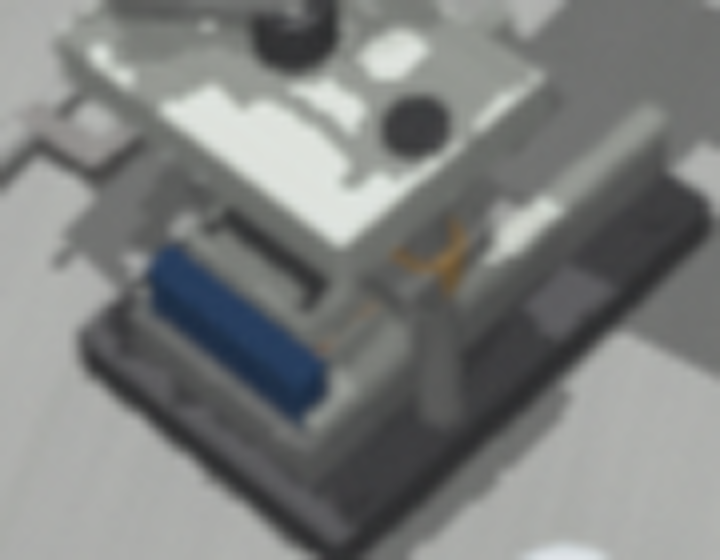

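Call:
carry_out(motion=[{"dx": -6,"dy": 5,"dz": -2,"twist": 0},{"dx": -12,"dy": 7,"dz": -5,"twist": 0},{"dx": -18,"dy": 8,"dz": -9,"twist": 0},{"dx": -24,"dy": 9,"dz": -13,"twist": 0},{"dx": -24,"dy": 9,"dz": -13,"twist": 0}])

```text
time: 29.13
tool_pos: [0.644, 0.0868, 0.1978]
eef_rot: [-0.145, 0.827, 0.484, 0.246]
wrist_force: [-1.5, 5.8, 4.2]
width: 0.0193
```

```bash
python3 -c "from h import *;st()"
```

```text
t 29.1333 tcp [ 11.8 -50.4 197.8] phi 1.535 r 50.4 Ftan -4.5 Frad -4.0 Fz 4.2 w 0.0193
```

Call:
carry_out(motion=[{"dx": -6,"dy": 0,"dz": -4,"twist": 0},{"dx": -9,"dy": 0,"dz": -6,"twist": 0},{"dx": -9,"dy": 0,"dz": -6,"twist": 0}])

```text
time: 29.38
tool_pos: [0.6384, 0.0784, 0.1978]
eef_rot: [-0.146, 0.827, 0.484, 0.246]
wrist_force: [-0.6, 9.4, 3.6]
width: 0.0194
```

```bash
python3 -c "from h import *;st()"
```

```text
t 29.3833 tcp [  1.7 -49.6 197.8] phi 1.737 r 50.3 Ftan -7.0 Frad -6.4 Fz 3.6 w 0.0194
```

Call:
carry_out(motion=[{"dx": 2,"dy": 0,"dz": 1,"twist": 0},{"dx": 2,"dy": 0,"dz": 1,"twist": 0},{"dx": 2,"dy": 0,"dz": 1,"twist": 0}])

```text
time: 29.63
tool_pos: [0.6392, 0.0795, 0.1977]
eef_rot: [-0.145, 0.827, 0.485, 0.245]
wrist_force: [-3.0, 4.7, 5.1]
width: 0.0191
```

Call:
carry_out(motion=[{"dx": 0,"dy": 0,"dz": 0,"twist": 0},{"dx": 0,"dy": 0,"dz": 0,"twist": 0},{"dx": 0,"dy": 0,"dz": 0,"twist": 0},{"dx": 0,"dy": 0,"dz": 0,"twist": 0},{"dx": 0,"dy": 0,"dz": 0,"twist": 0},{"dx": 0,"dy": 0,"dz": 0,"twist": 0},{"dx": 10,"dy": 0,"dz": -15,"twist": 0},{"dx": 27,"dy": 0,"dz": -42,"twist": 0},{"dx": 44,"dy": 0,"dz": -67,"twist": 0},{"dx": 60,"dy": 0,"dz": -92,"twist": 0},{"dx": -65,"dy": 0,"dz": -170,"twist": 0},{"dx": -65,"dy": 0,"dz": -170,"twist": 0},{"dx": -65,"dy": 0,"dz": -170,"twist": 0},{"dx": -65,"dy": 0,"dz": -170,"twist": 0},{"dx": -65,"dy": 0,"dz": -170,"twist": 0},{"dx": -65,"dy": 0,"dz": -170,"twist": 0}], jaw=1)

```text
time: 30.97
tool_pos: [0.5678, -0.052, 0.3045]
eef_rot: [-0.143, 0.829, 0.483, 0.245]
wrist_force: [1.1, 0.4, 0.1]
width: 0.093
```

```bash
python3 -c "
from h import *;st();o=manip.get_obs();C=cam('wrist',o)
im=camera('wrist')[:,:,::-1];p=proj(C,pw(-.03,0,.12))[0].astype(int);print(p)
y0=max(0,p[1]-110);x0=p[0]-120
a=cv2.resize(im[y0:y0+180,x0:x0+240],(400,300),interpolation=2)
t=camera('top')[:,:,::-1];b=cv2.resize(t[115:245,170:343],(400,300),interpolation=2)
s=camera('side')[:,:,::-1];c=cv2.resize(s[250:325,230:330],(400,300),interpolation=2)
cv2.imwrite('pics/f8.png',np.vstack([np.hstack([a,b]),np.hstack([c,c*0])]));print(x0,y0)"
```

```text
t 30.9667 tcp [-146.6  -52.2  304.5] phi 2.82 r 165.1 Ftan -1.0 Frad -0.6 Fz 0.1 w 0.093
[280 182]
160 72
```

View pics/f8.png

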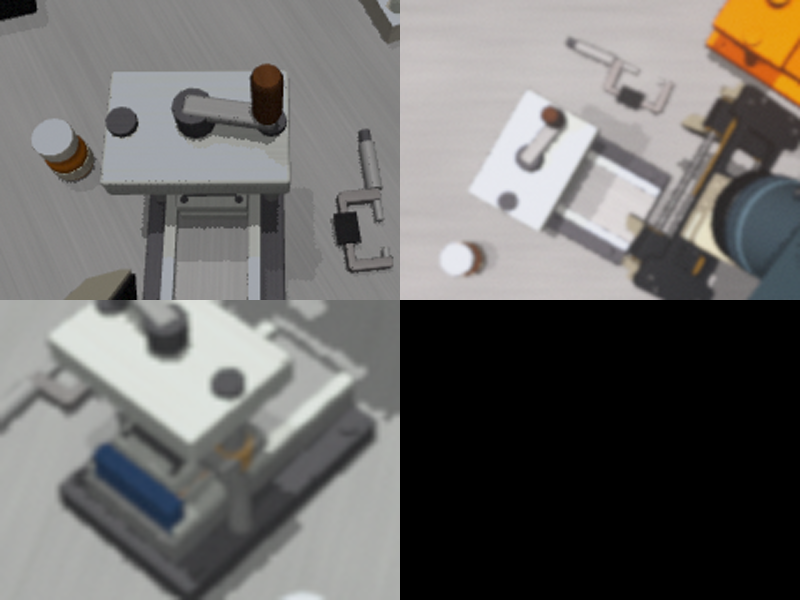

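```bash
python3 -c "
from h import *
o=manip.get_obs();C=cam('wrist',o)
for n,c,p in(('w',C,[266/400*240+160,74*.6+72]),('t',cam('top'),[170+152*173/400,115+113*130/300])):
    q=inpress(ray(c,np.array([p]),.228)[0]);print(n,q,np.arctan2(-q[1],q[0]))
for p in((184,198),(240,198)):print('bolt',inpress(ray(C,np.array([[p[0]*.6+160,p[1]*.6+72]]),.074)[0]))
for p in((121,121),(266,124)):print('cap',inpress(ray(C,np.array([[p[0]*.6+160,p[1]*.6+72]]),.16)[0]))
"
```

```text
w [ -4.3 -48.5 228. ] 1.659224904943014
t [-11.3 -51.6 228. ] 1.7863852002734093
bolt [-21.8  21.9  74. ]
bolt [-21.8 -25.3  74. ]
cap [  3.2  53.6 160. ]
cap [  1.  -47.9 160. ]
```

```bash
python3 -c "
from bench import manip
print(manip.job_done())"
```

```text
the job is handed in; nothing more can be done
None
```

The die is home against the blue stop and the spring is loaded by about 5 mm. I handed the job in at about 31 s of the 72 s allowed. The hand-in gives no verdict, so the figures below are my own checks.

- **Leaning the tool:** the move tool has no tilt command. I leaned the tool about 33° by pulling it repeatedly against the arm's reach limits. The joints stayed at the edge of their ranges without any reported fault.
- **Die:** I pushed it with closed fingertips until the force levelled off at about 30 N. In the wrist picture the die's bolts sat within about 1 mm of home relative to the bridge's post caps. The front edge seen in the wrist view and a rough side-view reading both suggested 1–2 mm short, so those disagree slightly but stay inside the 2.5 mm limit.
- **Crank:** I gripped it and wound it clockwise. The force at the grip rose from about 7 N to 11 N at a crank angle of about 6.45 rad (±0.1), which I took as first touch. I stopped at about 8.0 rad, roughly a quarter turn further. The red stem was not visible from any camera, so the spring load rests on feel and crank angle alone.
- **End state:** the gripper is open and clear of everything. The crank reads about 1.66 rad in the wrist view and 1.79 rad in the top view (plus one turn), so it stayed put after release. The jar and micrometer look unmoved in the last pictures. The carton was out of view in the last pictures, but the arm never went near it.

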